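# Knock down the sprung plunger of a tofu press and lock it with the keeper bar

## Robot

A 6-joint arm with a two-finger parallel gripper is mounted at the origin on a cart in front of the work surface, level with it; the furniture and walls round the work are solid. World frame = base frame: x ahead of the robot, y to its left, z up, the work surface at z = 0. Lengths are in m, angles in degrees, forces in N, time in s.
With the tool pointing down it reaches from about 0.35 to 0.875 m from the base axis. Payload 4.2 kg.
Tool frame: the origin (TCP) lies midway between the tips of the shut fingers; the grasp point (between the pads) lies 19 mm behind it; z points along the fingers, y is the line along which they close (so a half turn about z gives the same grasp; the last joint's range is limited). The gripper opens to 87 mm and grips with 3 to 60 N. Pads are 19 mm wide; open, the fingers measure 117 mm over their backs; the gripper's body (75 mm by 190 mm) begins 51 mm behind the grasp point.
Start: joints at [86.78, 22.042, 0.453, 0, -68.411, -14.817], TCP at [0.193, 0.594, 0.223] pointing down, gripper open.
Joint ranges: [-179.83, 179.83], [-69.29, 118.12], [-61.27, 80.66], [-181.25, 117.63], [-171.15, -9.14], [-177.46, 177.46]. Speed limits (degrees/s): [159.86, 159.86, 180, 180, 180, 180].

## Interface

Orientations are given as a 3x3 rotation matrix whose columns are the frame's x, y, z axes.
In Python, from station import * gives the robot as it stands. The module is installed in compiled form; this text tells all that it offers.
- The arm moves only by the tool servo_tool, never from a script. Its argument "deltas" is a list of rows, each an object of numbers: "tx", "ty", "tz": the shift along the tool's x, y, z in mm; "ax", "ay", "az": the turn, a rotation vector about the tool's x, y, z in rad; "claw": the finger opening in mm, from 0 to 87. In form: [{"tx": .., "ty": .., "tz": .., "ax": .., "ay": .., "az": .., "claw": ..}, ...]. A call has 1 to 12 rows; each row is the pose to reach, as a shift and turn from the pose commanded when the call began, along the tool's axes at that moment; what a row does not reach only later rows make up. A row lasts 1/12 s, in which the tool goes at most 41.7 mm and 7.16 degrees, less where a joint would pass 70% of its speed; a pose out of reach is approached as far as the arm can. A call with a gripper value outside its range is refused whole. The fingers move at their own pace and stop on an object; the grip force is fixed at half the most. Time passes only in rows, so rows that repeat a pose let the fingers close. It gives the time, the measured TCP pose, the force, the opening and the grip force at its end, in the units of the state.
- sense(): the state, without advancing time (a new reading comes with each control period).
- capture(name): name is "scene" or "side" or "wrist"; returns the picture (480x640x3 uint8, blue, green, red); there is no depth.
- calibration(name): a dict with "fx", "fy", "cx", "cy" (pixels), "cam_to_world" (4x4, takes a point from camera to world coordinates); the wrist camera has in their place "hand_eye" (4x4, takes a point from camera to tool coordinates, whose origin is the TCP and whose axes are the flange's). Camera axes: x right, y down, z forward; pixel columns grow to the right and rows downward; lengths in m; the calibration is good to about 2 mm. A picture is of the moment at which its call begins: read the wrist's pose just before it. calibration takes no time and is no camera call.
- finish_job(): hands the job in; it is judged then, once.
Trained networks look in the newest picture that a camera, given by its name, has taken for a name from the list of things; names that differ only in an ending like _2 or _b are one class to them, and where a whole thing is asked for, a point or a joint stands for the part that bears it (a point fixed in the world has none). Each returns a list of dicts, best first, with "confidence" (0 to 1); they miss things now and then, are a little off and sometimes report something else, mostly with a low value. They report only what shows in the picture. A call takes as long as a camera call. They do not tell look-alikes from the thing itself.
- recognise(label, camera): "xyz" ([x, y, z] in m, in the coordinates of the camera as it stood for that picture, good to about 4 mm: the middle of the surface that is visible of it).
- trace(label, camera): "mask" (480x640 bool, what is visible of it).
The state is a dict: "time_s": time; "joints": joint angles; "joint_velocities": joint speeds; "effort": joint torques, N m; "tcp_pos": TCP position; "ee_rot": TCP orientation; "wrist_force": force on the tool from outside, world axes, zero at the start; "moment": the same for the moment, N m; "gripper_width": opening from 0.0 (shut) to 1.0 (fully open); "gripper_force": force on a finger pad.
Only numpy, scipy, OpenCV 4.12 (cv2) and the standard library are available. Lean on these libraries where they do the work, as an engineer would, in place of code of your own. Each camera call takes 0.05 s, during which the arm holds its last target. There are 200 camera calls.

## Task

Take the meat mallet by its handle and, with its flat face square on the cap of the tofu press's leaning plunger, knock the plunger down with a brisk but measured blow until it catches and stays fully down; do not hammer it hard and do not push it with the gripper. Once the mallet is off it, swing the keeper bar over the plunger until it snaps fully shut. Finish with the mallet standing upright on the worktop, and leave the mug, salt mill, dish and jar where they are.

Things in the scene. Friction and masses are not known exactly. Their poses are not given: they have to be found in the camera images.
- press: Fixed wooden draining stand, 150 x 190 mm, under a steel tofu press. Origin: centre of its underside; z up, x to the high back side of the press (away from the robot at yaw 0), y to its left. The steel box (lid plate 122 x 162 mm, middle about 94 mm above the worktop) leans 20 deg to the stand's -x side: the plunger's up axis is (-0.342, 0, 0.940) in this frame.
- cap_top (a point): Centre of the flat top of the plunger's wooden cap (44 mm diameter, 14 mm thick). z points up along the leaning plunger, x and y are the press's leaning x (to the back) and y. 44 mm above the lid plate when up, 14 mm when fully down. The bar's pivot post and rest block begin 50 mm to its left and right, and the opened bar stays 45 mm off the plunger's axis: room for the mallet's head.
- plunger (a joint): Travel of the plunger, m: 0 = up, 0.030 = fully down on its hard stop. It is sprung up: resistance about 8 N at first, growing to about 18 N at 21 mm; past 23 mm a catch inside pulls it fully down and holds it. Let go earlier, it springs back. 25 to 29 mm of push is enough; on the stop force climbs steeply. The blow must move it at over 0.05 m/s; a force over 80 N is too hard.
- keeper (a joint): Angle of the keeper bar, rad: 0 = shut (across the press, over the lowered cap, against its stop), growing as it opens to the front (-x) of the press; found at 1.1 to 1.8. It stays where it is left (about 0.5 N at the knob moves it). At about 0.2 it meets a sprung ball (about 6 N at the knob to ride over); the ball snaps up to hold it only in the last 0.03 rad. The raised plunger blocks it.
- bar_pivot (a point): Fixed point on the keeper bar's pivot axis at the level of the bar's underside, 19 mm above the lid plate, 62 mm to the left (+y) of the plunger's axis. z is the turning axis, parallel to the plunger; x and y are the press's leaning x and y. The bar (16 mm wide, 12 mm thick) points along -y from here when shut, along -x at 1.57 rad.
- bar_knob (a point): On the axis of the upright round wooden knob at the bar's free end, 126 mm from the pivot; knob 18 mm diameter, 36 mm high above the bar's top, this point 34 mm above it. The bar is swung by pushing this knob sideways. Axes turn with the bar; shut, they are the press's leaning x and y.
- mallet: Meat mallet standing on its flat round striking face, 0.3 to 0.5 kg: steel head 58 mm diameter and 46 mm high, then a steel neck, and an upright round wooden handle 27 mm diameter from 56 to 147 mm above the face. Origin: centre of the striking face (underside); z along the handle, up.
- small_mug: Small green mug, 65 x 94 x 52 mm, a bystander; origin under its centre.
- salt_mill: Small salt mill, 44 mm diameter, 90 mm high, a bystander; origin under its centre.
- dish: Small white footed dish, 88 mm diameter, 34 mm high, a bystander; origin under its centre.
- jar: Glass jar with a yellow lid, 65 mm diameter, 95 mm high, a bystander; origin under its centre.
Mind the look-alikes: they are no part of the job. Of the things that look like the press, the larger one is meant.

How it is judged (in metres and radians):
On the way, in this order (a step that is already met when the one before it is completed fails the run):
1. the mallet's face, square to the plunger within 0.2 rad, drives the plunger at more than 0.05 m/s (value of joint plunger between 0.004 and 0.018 m and velocity of joint plunger above 0.05 m/s and contact force between mallet and plunger above 4 N and angle between the z axis of mallet and the z axis of cap_top, either way round below 0.2 rad).
2. the plunger has caught fully down (beyond 27 mm), the mallet off it (value of joint plunger above 0.027 m and contact force between mallet and plunger below 0.1 N), for 0.2 s.
3. the keeper bar is shut over the plunger, which is still down (value of joint plunger above 0.027 m and value of joint keeper below 0.04 rad), for 0.2 s.
At the end, for the whole second after the job is handed in: The plunger is fully down (beyond 27 of 30 mm), the keeper bar is shut over it (within 0.04 rad), and the mallet stands still and upright (within 0.1 rad) on its face on the worktop (all of step 3 and angle between mallet's own z axis and vertical below 0.1 rad and height (world z) of mallet between -0.008 and 0.008 m and linear speed of mallet below 0.02 m/s); the robot touches nothing.
It fails at once if the plunger is hammered or pressed with more than 80 N (contact force between mallet and plunger above 80 N).
It fails at once if the gripper pushes the plunger (contact force between the fingers and plunger above 2 N).
It fails at once if the mug, salt mill, dish or jar is moved by more than 30 mm or tipped (distance of any of small_mug, salt_mill, dish, jar from where it was at the start of the episode above 0.03 m or angle between any of small_mug, salt_mill, dish, jar's own z axis and vertical above 0.4 rad).
It also fails if it takes over 61 s, if anything falls off the work surface, if the arm or the gripper's body presses on something with over 40 N, if the wrist force passes 120 N, or if a joint passes its speed limit or range.

## Working session

There is one attempt and no reset: what is moved stays moved. The work goes in short steps, Python scripts to look and compute and a tool call to move; the robot and the scene stay as the last step left them, time stands still between calls to the robot, and variables do not carry over. Pictures are saved under pics/ and viewed, at most 10 in all, crops included, and the job is handed in when it is done.

Besides the shell and the picture viewer there is one more tool, called as name(argument=value, ...) on one line, values as JSON. servo_tool: Moves the arm, as the interface text tells. Its arguments: {"type":"object","properties":{"deltas":{"type":"array","items":{"type":"object","properties":{"tx":{"type":"number"},"ty":{"type":"number"},"tz":{"type":"number"},"ax":{"type":"number"},"ay":{"type":"number"},"az":{"type":"number"},"claw":{"type":"number"}}}}},"required":["deltas"]}

```bash
mkdir -p pics
cat > h.py <<'E'
from station import *
import numpy as np, cv2
def c2w(name):
    c=calibration(name)
    if name=="wrist":
        s=sense();T=np.eye(4);T[:3,:3]=s["ee_rot"];T[:3,3]=s["tcp_pos"];return T@np.array(c["hand_eye"])
    return np.array(c["cam_to_world"])
def proj(name,P):
    c=calibration(name);T=np.linalg.inv(c2w(name));P=np.atleast_2d(P);q=P@T[:3,:3].T+T[:3,3]
    return np.c_[c["fx"]*q[:,0]/q[:,2]+c["cx"],c["fy"]*q[:,1]/q[:,2]+c["cy"]]
def rec(l,cam):
    T=c2w(cam);return [(round(d["confidence"],2),(T[:3,:3]@np.array(d["xyz"])+T[:3,3]).round(4).tolist()) for d in recognise(l,cam)]
E
python3 - <<'E'
from h import *
for n in("scene","side"):
    cv2.imwrite(f"pics/{n}0.png",capture(n)); print(n,c2w(n).round(3).tolist())
    for l in "press cap_top bar_knob mallet small_mug salt_mill dish jar".split(): print(l,rec(l,n))
s=sense();print(s["time_s"],s["wrist_force"],s["ee_rot"])
E
```

```text
scene [[0.849, -0.379, 0.368, -0.025], [-0.528, -0.627, 0.573, -0.731], [0.013, -0.681, -0.732, 0.934], [0.0, 0.0, 0.0, 1.0]]
press [(0.75, [0.1429, -0.3318, 0.0639]), (0.69, [0.548, -0.148, 0.0831])]
cap_top [(0.76, [0.1329, -0.316, 0.1033]), (0.69, [0.5494, -0.1335, 0.1361]), (0.42, [0.4759, -0.1002, 0.1063])]
bar_knob [(0.7, [0.1389, -0.3348, 0.0936]), (0.61, [0.4683, -0.0983, 0.1031])]
mallet [(0.95, [0.5303, 0.0761, 0.0482])]
small_mug []
salt_mill [(0.56, [0.6439, 0.0429, 0.0568])]
dish [(0.94, [0.3458, -0.3457, 0.0244])]
jar []
side [[0.905, -0.138, 0.403, -0.134], [-0.425, -0.342, 0.838, -1.2], [0.022, -0.929, -0.368, 0.621], [0.0, 0.0, 0.0, 1.0]]
press [(0.92, [0.5431, -0.1601, 0.0743]), (0.86, [0.1421, -0.3581, 0.0586])]
cap_top [(0.68, [0.5445, -0.1351, 0.1356]), (0.51, [0.5419, -0.1449, 0.085])]
bar_knob [(0.78, [0.459, -0.1075, 0.1003]), (0.73, [0.1328, -0.361, 0.0951])]
mallet [(0.89, [0.5286, 0.0803, 0.0684])]
small_mug [(0.64, [0.574, 0.2833, 0.037]), (0.23, [0.5434, -0.1466, 0.0844]), (0.21, [0.5422, -0.162, 0.0743])]
salt_mill [(0.49, [0.6507, 0.046, 0.0801])]
dish [(0.62, [0.3453, -0.3421, 0.0205])]
jar [(0.86, [0.5949, -0.4765, 0.0614]), (0.58, [0.4628, -0.1042, 0.0974])]
0.9 [0.7572783  0.54491199 0.23118102] [[ 9.50868240e-01 -3.09595849e-01  2.04728747e-05]
 [-3.09595849e-01 -9.50868238e-01  6.84559674e-05]
 [-1.72667707e-06 -7.14309223e-05 -9.99999997e-01]]
```

View pics/scene0.png

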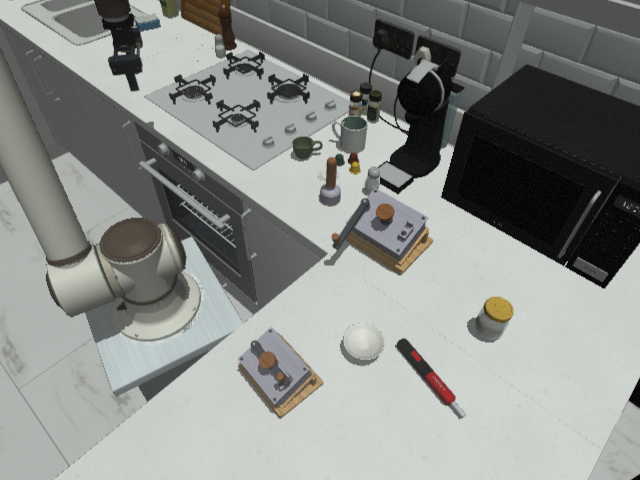

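View pics/side0.png

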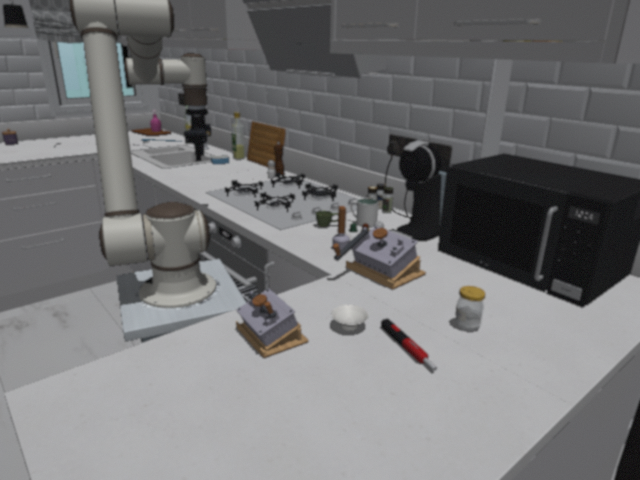

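The larger press (scene px 390,225) has its bar open to the front. The mallet is at scene px (330,180), the mill at (373,178), the mug at (305,147), the dish at (363,342) and the jar at (495,315).

```bash
cat >> h.py <<'E'
from scipy.spatial.transform import Rotation as Ro
np.set_printoptions(suppress=True,precision=4)
def delta(P,R,R0=None,P0=None):
    s=sense();R0=np.array(s["ee_rot"]) if R0 is None else R0;P0=np.array(s["tcp_pos"]) if P0 is None else P0
    return (R0.T@(np.array(P)-P0)*1000).round(1),Ro.from_matrix(R0.T@R).as_rotvec().round(4)
def down(yaw): # tool down, tool x at yaw(deg)
    a=np.radians(yaw);x=np.array([np.cos(a),np.sin(a),0]);z=np.array([0,0,-1.]);return np.c_[x,np.cross(z,x),z]
E
python3 - <<'E'
from h import *
c=calibration("wrist");print({k:np.array(v) for k,v in c.items()})
for y in(-18,-90,0): print(y,delta([.45,-.03,.40],down(y)))
E
```

```text
{'fx': array(414.2804), 'fy': array(414.2804), 'cx': array(315.2436), 'cy': array(236.4246), 'hand_eye': array([[-0.0011, -0.966 , -0.2585,  0.0713],
       [ 1.    , -0.0009, -0.0008,  0.0009],
       [ 0.0006, -0.2585,  0.966 , -0.1621],
       [ 0.    ,  0.    ,  0.    ,  1.    ]])}
-18 (array([ 437.2,  514.2, -177.5]), array([-0.0001,  0.    , -0.0006]))
-90 (array([ 437.2,  514.2, -177.5]), array([-0.0001,  0.    ,  1.256 ]))
0 (array([ 437.2,  514.2, -177.5]), array([-0.0001, -0.    , -0.3148]))
```

servo_tool(deltas=[{"tx": 561,"ty": 474,"tz": -157,"az": -0.315},{"tx": 561,"ty": 474,"tz": -157,"az": -0.315},{"tx": 561,"ty": 474,"tz": -157,"az": -0.315},{"tx": 561,"ty": 474,"tz": -157,"az": -0.315},{"tx": 561,"ty": 474,"tz": -157,"az": -0.315},{"tx": 561,"ty": 474,"tz": -157,"az": -0.315},{"tx": 561,"ty": 474,"tz": -157,"az": -0.315},{"tx": 561,"ty": 474,"tz": -157,"az": -0.315},{"tx": 561,"ty": 474,"tz": -157,"az": -0.315},{"tx": 561,"ty": 474,"tz": -157,"az": -0.315},{"tx": 561,"ty": 474,"tz": -157,"az": -0.315},{"tx": 561,"ty": 474,"tz": -157,"az": -0.315}])

```text
schema error: expected keys tx, ty, tz, ax, ay, az, claw
```

Run:
```python
from h import *
s=sense();print(s["tcp_pos"],s["joints"]);print(delta([.58,-.03,.38],down(0)))
```

```text
[0.1935 0.5943 0.2226] [ 86.7802  22.0392   0.4532   0.001  -68.4101 -14.8155]
(array([ 560.8,  473.9, -157.5]), array([-0.0001, -0.    , -0.3148]))
```

All keys are needed.

servo_tool(deltas=[{"tx": 561,"ty": 474,"tz": -157,"ax": 0,"ay": 0,"az": -0.315,"claw": 87},{"tx": 561,"ty": 474,"tz": -157,"ax": 0,"ay": 0,"az": -0.315,"claw": 87},{"tx": 561,"ty": 474,"tz": -157,"ax": 0,"ay": 0,"az": -0.315,"claw": 87},{"tx": 561,"ty": 474,"tz": -157,"ax": 0,"ay": 0,"az": -0.315,"claw": 87},{"tx": 561,"ty": 474,"tz": -157,"ax": 0,"ay": 0,"az": -0.315,"claw": 87},{"tx": 561,"ty": 474,"tz": -157,"ax": 0,"ay": 0,"az": -0.315,"claw": 87},{"tx": 561,"ty": 474,"tz": -157,"ax": 0,"ay": 0,"az": -0.315,"claw": 87},{"tx": 561,"ty": 474,"tz": -157,"ax": 0,"ay": 0,"az": -0.315,"claw": 87},{"tx": 561,"ty": 474,"tz": -157,"ax": 0,"ay": 0,"az": -0.315,"claw": 87},{"tx": 561,"ty": 474,"tz": -157,"ax": 0,"ay": 0,"az": -0.315,"claw": 87},{"tx": 561,"ty": 474,"tz": -157,"ax": 0,"ay": 0,"az": -0.315,"claw": 87},{"tx": 561,"ty": 474,"tz": -157,"ax": 0,"ay": 0,"az": -0.315,"claw": 87}])

```text
time_s: 1.9
tcp_pos: [0.4514, 0.1766, 0.328]
ee_rot: [[1.0, 0.001, 0.001], [0.001, -1.0, 0.001], [0.001, -0.001, -1.0]]
wrist_force: [0.2, 0.6, 0.4]
gripper_width: 1.002
gripper_force: 0.0
```

Run:
```python
from h import *
s=sense();print(s["tcp_pos"],s["joints"]);print(delta([.58,-.03,.38],down(0)))
```

```text
[0.4514 0.1766 0.328 ] [ 40.6211   4.5733  -7.6413   0.0034 -77.7196  49.4159]
(array([128.5, 206.7, -52. ]), array([-0.0007, -0.0009,  0.0007]))
```

servo_tool(deltas=[{"tx": 124,"ty": 200,"tz": -52,"ax": 0,"ay": 0,"az": 0,"claw": 87},{"tx": 124,"ty": 200,"tz": -52,"ax": 0,"ay": 0,"az": 0,"claw": 87},{"tx": 124,"ty": 200,"tz": -52,"ax": 0,"ay": 0,"az": 0,"claw": 87},{"tx": 124,"ty": 200,"tz": -52,"ax": 0,"ay": 0,"az": 0,"claw": 87},{"tx": 124,"ty": 200,"tz": -52,"ax": 0,"ay": 0,"az": 0,"claw": 87},{"tx": 124,"ty": 200,"tz": -52,"ax": 0,"ay": 0,"az": 0,"claw": 87},{"tx": 124,"ty": 200,"tz": -52,"ax": 0,"ay": 0,"az": 0,"claw": 87},{"tx": 124,"ty": 200,"tz": -52,"ax": 0,"ay": 0,"az": 0,"claw": 87}])

```text
time_s: 2.57
tcp_pos: [0.5755, -0.0229, 0.3786]
ee_rot: [[1.0, -0.003, -0.001], [-0.003, -1.0, 0.0], [-0.001, -0.0, -1.0]]
wrist_force: [0.2, 0.1, 0.1]
gripper_width: 1.0
gripper_force: 0.0
```

Run:
```python
from h import *
s=sense();print(s["tcp_pos"],s["joints"],s["joint_velocities"])
cv2.imwrite("pics/w1.png",capture("wrist"))
for l in "press cap_top bar_knob bar_pivot mallet small_mug salt_mill".split(): print(l,rec(l,"wrist"))
```

```text
[ 0.5755 -0.0229  0.3786] [ 13.8234  13.5652  10.2122  -0.0161 -86.6826  76.0001] [ 2.726  -1.4112 -2.248  -0.5575  0.0595 -0.3184]
press [(0.58, [0.5876, -0.1139, 0.0968])]
cap_top [(0.96, [0.5536, -0.1296, 0.1367]), (0.19, [0.5022, -0.0876, 0.1119])]
bar_knob [(0.88, [0.5015, -0.0885, 0.1084])]
bar_pivot [(0.93, [0.5789, -0.1167, 0.1007])]
mallet [(0.96, [0.5424, 0.0785, 0.0452])]
small_mug [(0.58, [0.57, 0.3092, 0.0368])]
salt_mill [(0.78, [0.6572, 0.0478, 0.0856]), (0.55, [0.576, 0.312, 0.0359])]
```

View pics/w1.png

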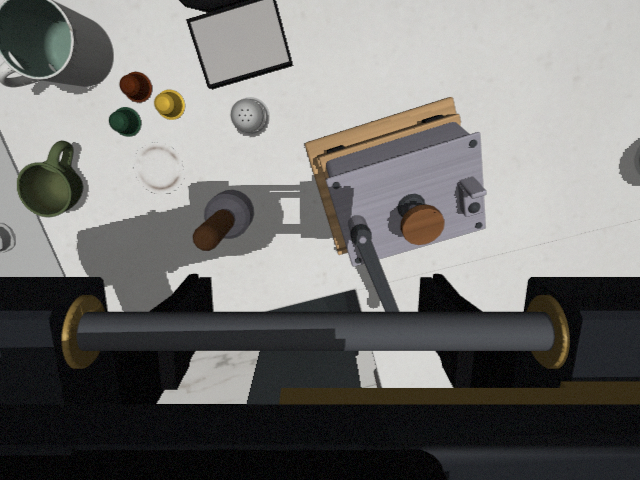

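```bash
cat >> h.py <<'E'
def frame(p): # x,y,yaw,zlid -> origin lid centre, R lean
    a=p[2];Rz=Ro.from_euler('z',a).as_matrix();u=np.array([-np.sin(np.radians(20)),0,np.cos(np.radians(20))])
    x=np.array([u[2],0,-u[0]]);return np.array([p[0],p[1],p[3]]),Rz@np.c_[x,[0,1,0],u]
E
python3 - <<'E'
from h import *
from scipy.optimize import least_squares
obs=np.array([[327,168],[474,135],[486,222],[350,263]])*1.
cor=np.array([[.061,.081,0],[.061,-.081,0],[-.061,-.081,0],[-.061,.081,0]])
im=cv2.imread("pics/w1.png")
cap=np.array([424,226.])
def f(p):
    o,R=frame(p);return np.r_[(proj("wrist",cor@R.T+o)-obs).ravel(),(proj("wrist",o+R[:,2]*.044)-cap).ravel(),(p[3]-.094)/.002]
r=least_squares(f,[.56,-.14,0.2,.094]);p=r.x;print(p,np.degrees(p[2]),r.fun.round(1))
np.save("p.npy",p)
o,R=frame(p);print("cap",o+R[:,2]*.044)
def poly(P,c): cv2.polylines(big,[np.round(4*(proj("wrist",P)-[280,90])).astype(int)],True,c,1)
big=cv2.resize(im[90:290,300-20:480+20],None,fx=4,fy=4,interpolation=cv2.INTER_CUBIC)[:800,:800]
big=cv2.resize(im[90:240+0+30,280:500],None,fx=4,fy=4,interpolation=cv2.INTER_CUBIC)
t=np.linspace(0,6.28,40)
poly(cor@R.T+o,(0,255,0))
poly(np.c_[.022*np.cos(t),.022*np.sin(t),0*t+.044]@R.T+o,(255,255,0))
cv2.imwrite("pics/w1c.png",cv2.resize(big,(733,600)))
# world positions of mallet from mask
m=trace("mallet","wrist");print([d["confidence"] for d in m])
cv2.imwrite("pics/mm.png",(m[0]["mask"]*255).astype(np.uint8))
ys,xs=np.nonzero(m[0]["mask"]);print(xs.min(),xs.max(),ys.min(),ys.max())
E
```

```text
[ 0.5644 -0.1254  0.2777  0.0886] 15.909254739121941 [-1.6  5.9  6.1 -5.2 -2.5  4.3  0.1 -0.9 -2.5 -3.1 -2.7]
cap [ 0.5499 -0.1295  0.1299]
[0.97, 0.27]
193 253 190 250
```

View pics/w1c.png

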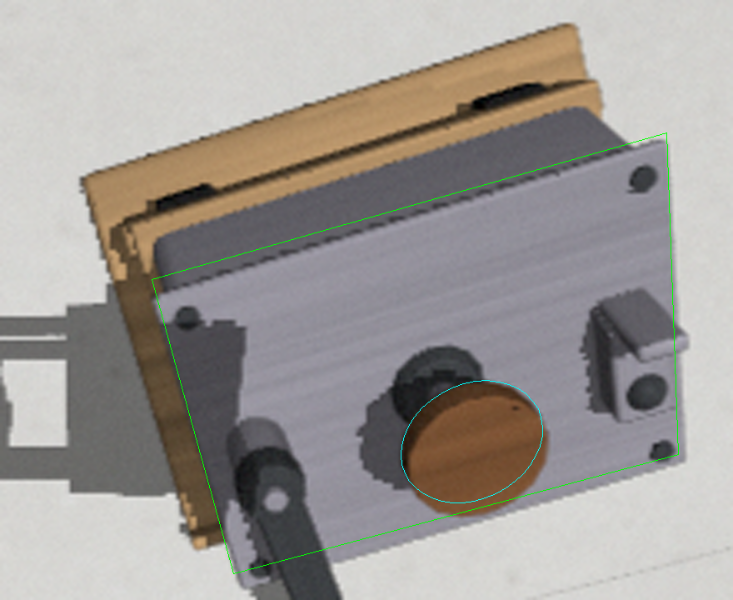

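Run:
```python
from h import *
from scipy.optimize import least_squares
# pose of picture w1 differs from now: take a fresh one
s=sense();print(s["tcp_pos"],s["time_s"])
P=np.array([.5755,-.0229,.3786]);T=np.eye(4);T[:3,:3]=Ro.from_euler('z',-.003).as_matrix()@down(0);T[:3,:3]=np.array([[1,-.003,-.001],[-.003,-1,0],[-.001,0,-1]]);T[:3,3]=P
c=calibration("wrist");W=np.linalg.inv(T@np.array(c["hand_eye"]))
def pj(P):
    q=np.atleast_2d(P)@W[:3,:3].T+W[:3,3];return np.c_[c["fx"]*q[:,0]/q[:,2]+c["cx"],c["fy"]*q[:,1]/q[:,2]+c["cy"]]
obs=np.array([[327.4,177.3],[480.1,131.4],[485.5,228],[352,266.4]])
cor=np.array([[.061,.081,0],[.061,-.081,0],[-.061,-.081,0],[-.061,.081,0]])
cap=np.array([424,227.])
def f(p):
    o,R=frame(p);return np.r_[(pj(cor@R.T+o)-obs).ravel(),(pj(o+R[:,2]*.044)-cap).ravel(),(p[3]-.094)/.002]
r=least_squares(f,[.56,-.14,0.2,.094]);p=r.x;print(p,np.degrees(p[2]),r.fun.round(1));np.save("p.npy",p)
o,R=frame(p);print("cap",o+R[:,2]*.044)
cv2.imwrite("pics/w2.png",capture("wrist"))
for l in "mallet cap_top bar_knob".split(): print(l,rec(l,"wrist"))
m=trace("mallet","wrist")[0]["mask"];im=cv2.imread("pics/w2.png")
hsv=cv2.cvtColor(im,cv2.COLOR_BGR2HSV);w=m&(hsv[...,1]>100);g=m&(hsv[...,1]<60)
for k in(w,g):
    ys,xs=np.nonzero(k);print(k.sum(),xs.min(),xs.max(),ys.min(),ys.max())
# fit mallet x,y: mask vs projected cylinder hull IoU
from scipy.optimize import minimize
def sil(x,y):
    t=np.linspace(0,6.28,48);M=np.zeros(m.shape,np.uint8)
    for r,a,b in((.029,0,.046),(.0135,.056,.147)):
        pts=np.vstack([np.c_[x+r*np.cos(t),y+r*np.sin(t),0*t+h] for h in(a,b)])
        cv2.fillConvexPoly(M,cv2.convexHull(np.round(proj("wrist",pts)*16).astype(np.int32)),1,shift=4)
    return M>0
def cost(v): S=sil(*v);return -(S&m).sum()/(S|m).sum()
b=min(((cost((x,y)),x,y) for x in np.arange(.515,.56,.003) for y in np.arange(.06,.1,.003)))
b=minimize(cost,b[1:],method="Nelder-Mead",options=dict(initial_simplex=[b[1:],(b[1]+.002,b[2]),(b[1],b[2]+.002)]));print("mallet",b.x,b.fun)
```

```text
[ 0.5747 -0.0207  0.3793] 3.0167
[ 0.5619 -0.1287  0.2872  0.0923] 16.45471712035564 [-1.4  0.9  1.4  0.2  0.6  0.2  0.  -0.5 -0.5 -0.6 -0.8]
cap [ 0.5474 -0.1329  0.1336]
mallet [(0.56, [0.5475, 0.0771, 0.0455])]
cap_top [(0.64, [0.4988, -0.086, 0.1085]), (0.63, [0.5518, -0.13, 0.1373])]
bar_knob [(0.91, [0.5031, -0.0887, 0.1098])]
987 195 235 209 248
1306 196 255 189 249
mallet [0.5406 0.0832] -0.8731231231231231
```

```bash
cat >> h.py <<'E'
def sil(cam,x,y):
    t=np.linspace(0,6.28,48);M=np.zeros((480,640),np.uint8)
    for r,a,b in((.029,0,.046),(.008,.04,.06),(.0135,.056,.147)):
        pts=np.vstack([np.c_[x+r*np.cos(t),y+r*np.sin(t),0*t+h] for h in(a,b)])
        cv2.fillConvexPoly(M,cv2.convexHull(np.round(proj(cam,pts)*16).astype(np.int32)),1,shift=4)
    return M>0
E
python3 - <<'E'
from h import *
from scipy.optimize import minimize
ms={}
for c in("scene","side","wrist"):
    capture(c);ms[c]=trace("mallet",c)[0]["mask"]
def cost(v,cs=("scene","side","wrist")): return -np.mean([((S:=sil(c,*v))&ms[c]).sum()/(S|ms[c]).sum() for c in cs])
for cs in(("scene",),("side",),("wrist",),("scene","side","wrist")):
    x0=(.54,.08);b=minimize(cost,x0,(cs,),method="Nelder-Mead",options=dict(initial_simplex=[x0,(.546,.08),(.54,.086)]));print(cs,b.x,b.fun)
im=cv2.imread("pics/w2.png")
for k,col in((ms["wrist"],(0,255,0)),(sil("wrist",*b.x),(0,0,255))):
    q,_=cv2.findContours(k.astype(np.uint8),0,1);cv2.drawContours(im,q,-1,col,1)
cv2.imwrite("pics/w2c.png",cv2.resize(im[170:270,170:290],None,fx=5,fy=5))
s=sense();print(s["tcp_pos"],s["ee_rot"].round(4).tolist())
E
```

```text
('scene',) [0.54  0.087] -0.8481338481338482
('side',) [0.5403 0.0918] -0.5685279187817259
('wrist',) [0.5395 0.0843] -0.883495145631068
('scene', 'side', 'wrist') [0.5387 0.0865] -0.7572845923460448
[ 0.575  -0.0214  0.379 ] [[1.0, 0.0001, -0.0001], [0.0001, -1.0, -0.0], [-0.0001, 0.0, -1.0]]
```

View pics/w2c.png

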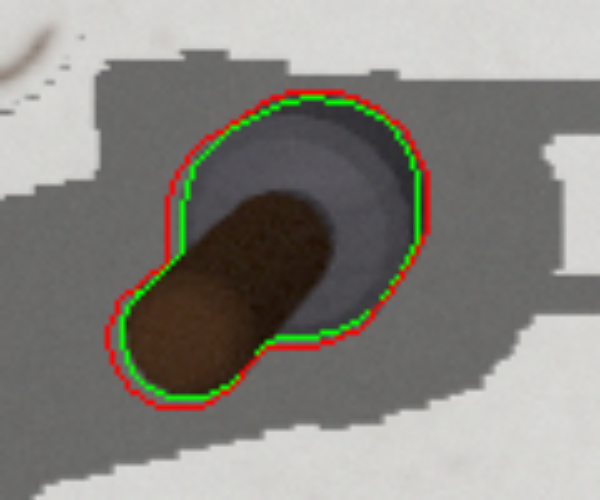

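Green (the network) and red (my model) agree to about 2 px, so the mallet stands at about (0.540, 0.0835).

servo_tool(deltas=[{"tx": -35.5,"ty": -105,"tz": 159,"ax": 0,"ay": 0,"az": -0.287,"claw": 87},{"tx": -35.5,"ty": -105,"tz": 159,"ax": 0,"ay": 0,"az": -0.287,"claw": 87},{"tx": -35.5,"ty": -105,"tz": 159,"ax": 0,"ay": 0,"az": -0.287,"claw": 87},{"tx": -35.5,"ty": -105,"tz": 159,"ax": 0,"ay": 0,"az": -0.287,"claw": 87},{"tx": -35.5,"ty": -105,"tz": 159,"ax": 0,"ay": 0,"az": -0.287,"claw": 87},{"tx": -35.5,"ty": -105,"tz": 159,"ax": 0,"ay": 0,"az": -0.287,"claw": 87},{"tx": -35.5,"ty": -105,"tz": 159,"ax": 0,"ay": 0,"az": -0.287,"claw": 87},{"tx": -35.5,"ty": -105,"tz": 159,"ax": 0,"ay": 0,"az": -0.287,"claw": 87}])

```text
time_s: 4.23
tcp_pos: [0.5407, 0.0835, 0.2216]
ee_rot: [[0.959, 0.284, 0.003], [0.284, -0.959, 0.0], [0.003, 0.001, -1.0]]
wrist_force: [0.5, -0.0, 1.4]
gripper_width: 1.0
gripper_force: 0.0
```

Run:
```python
from h import *
s=sense();print(s["tcp_pos"],s["joints"]);print(delta([.5395,.0835,.083],down(16.45)))
cv2.imwrite("pics/w3.png",capture("wrist"));im=cv2.imread("pics/w3.png")
m=trace("mallet","wrist");print([(d["confidence"],d["mask"].sum()) for d in m])
from scipy.optimize import minimize
m=m[0]["mask"];v=np.zeros_like(m);v[:300]=1
x0=(.54,.0835);b=minimize(lambda q:-((S:=sil("wrist",*q))&m).sum()/((S|m)&v).sum(),x0,method="Nelder-Mead",options=dict(initial_simplex=[x0,(.545,.0835),(.54,.0885)]));print(b.x,b.fun)
```

```text
[0.5407 0.0835 0.2216] [ 25.7998  14.4248 -10.8109   0.0659 -64.6184  80.6493]
(array([ -1.5,  -0.4, 138.6]), array([ 0.0006, -0.0027,  0.0005]))
[(0.78, np.int64(4416)), (0.67, np.int64(333))]
[0.5414 0.0869] -0.8780827366746221
```

servo_tool(deltas=[{"tx": -0.5,"ty": -1.5,"tz": 35,"ax": 0,"ay": 0,"az": 0,"claw": 87},{"tx": -0.5,"ty": -1.5,"tz": 70,"ax": 0,"ay": 0,"az": 0,"claw": 87},{"tx": -0.5,"ty": -1.5,"tz": 105,"ax": 0,"ay": 0,"az": 0,"claw": 87},{"tx": -0.5,"ty": -1.5,"tz": 128,"ax": 0,"ay": 0,"az": 0,"claw": 87},{"tx": -0.5,"ty": -1.5,"tz": 138,"ax": 0,"ay": 0,"az": 0,"claw": 87},{"tx": -0.5,"ty": -1.5,"tz": 138,"ax": 0,"ay": 0,"az": 0,"claw": 87},{"tx": -0.5,"ty": -1.5,"tz": 138,"ax": 0,"ay": 0,"az": 0,"claw": 60},{"tx": -0.5,"ty": -1.5,"tz": 138,"ax": 0,"ay": 0,"az": 0,"claw": 40},{"tx": -0.5,"ty": -1.5,"tz": 138,"ax": 0,"ay": 0,"az": 0,"claw": 20},{"tx": -0.5,"ty": -1.5,"tz": 138,"ax": 0,"ay": 0,"az": 0,"claw": 10},{"tx": -0.5,"ty": -1.5,"tz": 138,"ax": 0,"ay": 0,"az": 0,"claw": 5},{"tx": -0.5,"ty": -1.5,"tz": 138,"ax": 0,"ay": 0,"az": 0,"claw": 5}])

```text
time_s: 5.33
tcp_pos: [0.5388, 0.0851, 0.0828]
ee_rot: [[0.959, 0.283, 0.001], [0.283, -0.959, 0.001], [0.001, -0.0, -1.0]]
wrist_force: [-0.0, -0.7, 0.5]
gripper_width: 0.633
gripper_force: 0.0
```

servo_tool(deltas=[{"tx": 0,"ty": 0,"tz": 0,"ax": 0,"ay": 0,"az": 0,"claw": 5},{"tx": 0,"ty": 0,"tz": 0,"ax": 0,"ay": 0,"az": 0,"claw": 5},{"tx": 0,"ty": 0,"tz": 0,"ax": 0,"ay": 0,"az": 0,"claw": 5},{"tx": 0,"ty": 0,"tz": 0,"ax": 0,"ay": 0,"az": 0,"claw": 5},{"tx": 0,"ty": 0,"tz": 0,"ax": 0,"ay": 0,"az": 0,"claw": 5},{"tx": 0,"ty": 0,"tz": 0,"ax": 0,"ay": 0,"az": 0,"claw": 5}])

```text
time_s: 5.83
tcp_pos: [0.5384, 0.085, 0.0819]
ee_rot: [[0.959, 0.283, -0.0], [0.283, -0.959, 0.0], [-0.0, -0.0, -1.0]]
wrist_force: [0.2, 0.5, -2.0]
gripper_width: 0.304
gripper_force: 30.0
```

```bash
cat >> h.py <<'E'
def strike(h): # TCP pose with mallet face h m above raised cap top along plunger
    p=np.load("p.npy");o,R=frame(p);T=np.c_[R[:,0],-R[:,1],-R[:,2]]
    return o+R[:,2]*(.044+h+.083),T
E
python3 - <<'E'
from h import *
s=sense();print(s["tcp_pos"],s["gripper_width"],s["gripper_force"])
P,T=strike(.03);print(P,delta(P,T));
E
```

```text
[0.5384 0.085  0.0819] 0.3042606106466076 29.96772990678437
[ 0.5104 -0.1439  0.2398] (array([ -91.8,  211.6, -158. ]), array([-0.0002,  0.3493, -0.    ]))
```

servo_tool(deltas=[{"tx": 0,"ty": 0,"tz": -35,"ax": 0,"ay": 0,"az": 0,"claw": 5},{"tx": 0,"ty": 0,"tz": -75,"ax": 0,"ay": 0,"az": 0,"claw": 5},{"tx": 0,"ty": 0,"tz": -115,"ax": 0,"ay": 0,"az": 0,"claw": 5},{"tx": -20,"ty": 30,"tz": -150,"ax": 0,"ay": 0.05,"az": 0,"claw": 5},{"tx": -35,"ty": 65,"tz": -165,"ax": 0,"ay": 0.12,"az": 0,"claw": 5},{"tx": -50,"ty": 100,"tz": -175,"ax": 0,"ay": 0.2,"az": 0,"claw": 5},{"tx": -67,"ty": 135,"tz": -186,"ax": 0,"ay": 0.27,"az": 0,"claw": 5},{"tx": -84,"ty": 170,"tz": -186,"ax": 0,"ay": 0.32,"az": 0,"claw": 5},{"tx": -95,"ty": 198,"tz": -186,"ax": 0,"ay": 0.349,"az": 0,"claw": 5},{"tx": -102,"ty": 212,"tz": -186,"ax": 0,"ay": 0.349,"az": 0,"claw": 5},{"tx": -102,"ty": 212,"tz": -186,"ax": 0,"ay": 0.349,"az": 0,"claw": 5},{"tx": -102,"ty": 212,"tz": -186,"ax": 0,"ay": 0.349,"az": 0,"claw": 5}])

```text
time_s: 6.83
tcp_pos: [0.4991, -0.1481, 0.2664]
ee_rot: [[0.903, 0.281, 0.324], [0.263, -0.96, 0.097], [0.338, -0.002, -0.941]]
wrist_force: [-0.8, 0.3, -4.2]
gripper_width: 0.305
gripper_force: 30.0
```

Run:
```python
from h import *
s=sense();print(s["tcp_pos"],s["joints"],s["gripper_width"],s["wrist_force"])
for h in(.03,0): print(delta(*strike(h)))
a,b=capture("side"),capture("wrist")
cv2.imwrite("pics/a4.png",np.hstack([cv2.resize(a[180:300,300:460],(400,300)),cv2.resize(b,(400,300))]))
```

```text
[ 0.4991 -0.1481  0.2664] [ -2.7908   2.1636 -18.4649  -8.3372 -50.9327 113.2807] 0.3048545026808749 [-0.7666  0.2569 -4.2263]
(array([ 2.3, -0.8, 29.1]), array([-0.0011,  0.0038, -0.0032]))
(array([ 2.4, -0.8, 59.1]), array([-0.0011,  0.0038, -0.0032]))
```

View pics/a4.png

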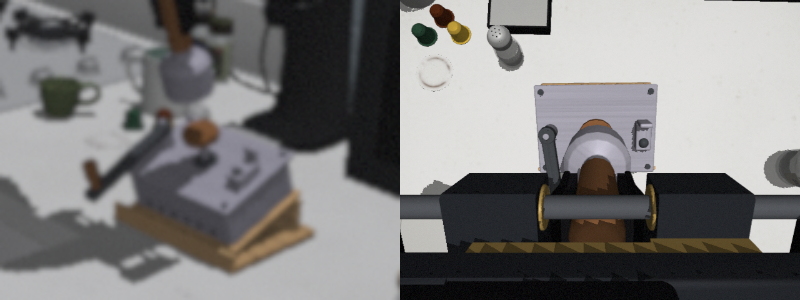

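The wrist view shows the head (597,155) in line with the cap peeking out behind it (597,125), and the side view shows it clear of everything. Next I touch the cap gently to find its height.

servo_tool(deltas=[{"tx": 2.4,"ty": -0.8,"tz": 20,"ax": 0,"ay": 0.004,"az": -0.003,"claw": 5},{"tx": 2.4,"ty": -0.8,"tz": 40,"ax": 0,"ay": 0.004,"az": -0.003,"claw": 5},{"tx": 2.4,"ty": -0.8,"tz": 50,"ax": 0,"ay": 0.004,"az": -0.003,"claw": 5},{"tx": 2.4,"ty": -0.8,"tz": 54,"ax": 0,"ay": 0.004,"az": -0.003,"claw": 5},{"tx": 2.4,"ty": -0.8,"tz": 55,"ax": 0,"ay": 0.004,"az": -0.003,"claw": 5},{"tx": 2.4,"ty": -0.8,"tz": 55,"ax": 0,"ay": 0.004,"az": -0.003,"claw": 5},{"tx": 2.4,"ty": -0.8,"tz": 55,"ax": 0,"ay": 0.004,"az": -0.003,"claw": 5}])

```text
time_s: 7.52
tcp_pos: [0.5213, -0.1405, 0.2183]
ee_rot: [[0.898, 0.287, 0.333], [0.269, -0.958, 0.098], [0.347, 0.002, -0.938]]
wrist_force: [-0.6, -0.3, -5.1]
gripper_width: 0.304
gripper_force: 30.0
```

```bash
cat > q.py <<'E'
from h import *
s=sense();P,T=strike(0);print("t",s["time_s"],"h",((s["tcp_pos"]-P)@-T[:,2]*1000).round(2),"F",(s["wrist_force"]@-T[:,2]).round(2),s["wrist_force"],s["gripper_width"],delta(P,T))
E
python3 q.py
```

```text
t 7.5167 h 5.82 F -4.58 [-0.6023 -0.3194 -5.1208] 0.3038753067457606 (array([-3.4,  0.2,  5.8]), array([ 0.0006, -0.0055,  0.0039]))
```

servo_tool(deltas=[{"tx": 0,"ty": 0,"tz": 1,"ax": 0,"ay": 0,"az": 0,"claw": 5},{"tx": 0,"ty": 0,"tz": 2,"ax": 0,"ay": 0,"az": 0,"claw": 5},{"tx": 0,"ty": 0,"tz": 2,"ax": 0,"ay": 0,"az": 0,"claw": 5}])

```text
time_s: 7.77
tcp_pos: [0.5214, -0.1405, 0.2157]
ee_rot: [[0.899, 0.286, 0.332], [0.269, -0.958, 0.098], [0.346, 0.001, -0.938]]
wrist_force: [0.7, 0.1, -3.4]
gripper_width: 0.3
gripper_force: 30.0
```

```bash
python3 q.py
```

```text
t 7.7667 h 3.36 F -3.39 [ 0.6755  0.1315 -3.3613] 0.299764036982746 (array([-2.6,  0.2,  3.3]), array([ 0.0002, -0.0045,  0.0029]))
```

servo_tool(deltas=[{"tx": -1.5,"ty": 0,"tz": 1,"ax": 0,"ay": 0,"az": 0,"claw": 5},{"tx": -1.5,"ty": 0,"tz": 2,"ax": 0,"ay": 0,"az": 0,"claw": 5},{"tx": -1.5,"ty": 0,"tz": 2,"ax": 0,"ay": 0,"az": 0,"claw": 5}])

```text
time_s: 8.02
tcp_pos: [0.5205, -0.1406, 0.2127]
ee_rot: [[0.899, 0.286, 0.331], [0.268, -0.958, 0.098], [0.345, 0.001, -0.938]]
wrist_force: [-0.1, -0.4, -4.6]
gripper_width: 0.303
gripper_force: 30.0
```

```bash
python3 q.py
```

```text
t 8.0167 h 0.86 F -4.22 [-0.083  -0.4424 -4.5662] 0.3031360068702742 (array([-0.7,  0.3,  0.9]), array([-0.0002, -0.0035,  0.0028]))
```

servo_tool(deltas=[{"tx": 0,"ty": 0,"tz": 1,"ax": 0,"ay": 0,"az": 0,"claw": 5},{"tx": 0,"ty": 0,"tz": 1.5,"ax": 0,"ay": 0,"az": 0,"claw": 5},{"tx": 0,"ty": 0,"tz": 1.5,"ax": 0,"ay": 0,"az": 0,"claw": 5}])

```text
time_s: 8.27
tcp_pos: [0.5212, -0.1406, 0.2124]
ee_rot: [[0.899, 0.286, 0.332], [0.269, -0.958, 0.098], [0.346, 0.002, -0.938]]
wrist_force: [-3.7, -0.1, 2.6]
gripper_width: 0.3
gripper_force: 30.0
```

```bash
python3 q.py
```

```text
t 8.2667 h 0.31 F 3.71 [-3.7048 -0.139   2.644 ] 0.2995657943807244 (array([-1.3,  0.1,  0.3]), array([ 0.0004, -0.0043,  0.0036]))
```

Contact is found: the force rose by about 8 N at this height. Now the run-up, the blow and the retreat.

servo_tool(deltas=[{"tx": 0,"ty": 0,"tz": -8,"ax": 0,"ay": 0,"az": 0,"claw": 5},{"tx": 0,"ty": 0,"tz": -15,"ax": 0,"ay": 0,"az": 0,"claw": 5},{"tx": 0,"ty": 0,"tz": -15,"ax": 0,"ay": 0,"az": 0,"claw": 5},{"tx": 0,"ty": 0,"tz": -7,"ax": 0,"ay": 0,"az": 0,"claw": 5},{"tx": 0,"ty": 0,"tz": 2,"ax": 0,"ay": 0,"az": 0,"claw": 5},{"tx": 0,"ty": 0,"tz": 11,"ax": 0,"ay": 0,"az": 0,"claw": 5},{"tx": 0,"ty": 0,"tz": 20,"ax": 0,"ay": 0,"az": 0,"claw": 5},{"tx": 0,"ty": 0,"tz": 26,"ax": 0,"ay": 0,"az": 0,"claw": 5},{"tx": 0,"ty": 0,"tz": 26.5,"ax": 0,"ay": 0,"az": 0,"claw": 5},{"tx": 0,"ty": 0,"tz": 26.5,"ax": 0,"ay": 0,"az": 0,"claw": 5}])

```text
time_s: 9.1
tcp_pos: [0.5325, -0.1378, 0.1894]
ee_rot: [[0.896, 0.286, 0.339], [0.269, -0.958, 0.097], [0.353, 0.004, -0.936]]
wrist_force: [0.3, 1.8, 2.1]
gripper_width: 0.305
gripper_force: 30.0
```

```bash
python3 q.py
```

```text
t 9.1 h -25.27 F 1.74 [0.2701 1.7785 2.1321] 0.3054501255615789 (array([ -4.1,  -0.4, -25.3]), array([ 0.0025, -0.0113,  0.0042]))
```

servo_tool(deltas=[{"tx": 0,"ty": 0,"tz": -20,"ax": 0,"ay": 0,"az": 0,"claw": 5},{"tx": 0,"ty": 0,"tz": -50,"ax": 0,"ay": 0,"az": 0,"claw": 5},{"tx": 0,"ty": 0,"tz": -80,"ax": 0,"ay": 0,"az": 0,"claw": 5},{"tx": 0,"ty": 0,"tz": -90,"ax": 0,"ay": 0,"az": 0,"claw": 5},{"tx": 0,"ty": 0,"tz": -90,"ax": 0,"ay": 0,"az": 0,"claw": 5}])

```text
time_s: 9.52
tcp_pos: [0.5012, -0.1469, 0.2732]
ee_rot: [[0.897, 0.286, 0.337], [0.269, -0.958, 0.097], [0.35, 0.003, -0.937]]
wrist_force: [1.3, 0.9, -4.4]
gripper_width: 0.3
gripper_force: 30.0
```

```bash
python3 q.py
python3 - <<'E'
from h import *
a,b=capture("side"),capture("wrist")
print(rec("cap_top","wrist"))
cv2.imwrite("pics/a5.png",np.hstack([cv2.resize(a[180:300,300:460],(400,300)),cv2.resize(b,(400,300))]))
E
```

```text
t 9.5167 h 64.65 F -4.67 [ 1.263   0.8735 -4.4372] 0.2998184475553927 (array([-2.9, -0.4, 64.6]), array([ 0.002 , -0.009 ,  0.0034]))
[(0.83, [0.564, -0.1301, 0.1249]), (0.39, [0.5792, -0.1195, 0.1046])]
```

View pics/a5.png

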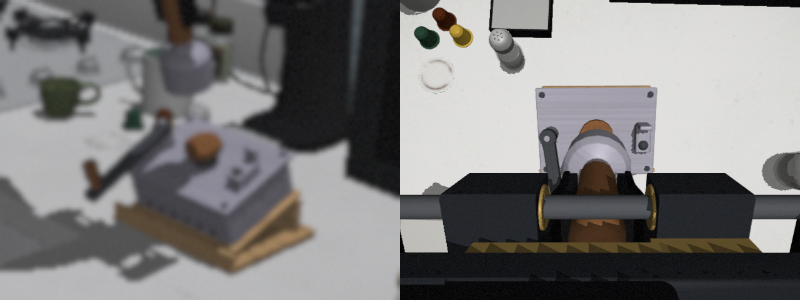

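The cap now sits on the lid (203,148) with no rod showing, so the plunger has caught. Next I stand the mallet back where it was.

Run:
```python
from h import *
for z in(.22,.085): print(delta([.5385,.085,z],down(16.45)))
```

```text
(array([  80.8, -210.2,   81. ]), array([-0.0022, -0.3489,  0.0023]))
(array([  34.7, -210. ,  207.9]), array([-0.0022, -0.3489,  0.0023]))
```

servo_tool(deltas=[{"tx": 10,"ty": -35,"tz": 8,"ax": 0,"ay": -0.03,"az": 0,"claw": 5},{"tx": 26,"ty": -70,"tz": 24,"ax": 0,"ay": -0.1,"az": 0,"claw": 5},{"tx": 40,"ty": -105,"tz": 40,"ax": 0,"ay": -0.17,"az": 0,"claw": 5},{"tx": 54,"ty": -140,"tz": 54,"ax": 0,"ay": -0.24,"az": 0,"claw": 5},{"tx": 66,"ty": -172,"tz": 66,"ax": 0,"ay": -0.31,"az": 0.002,"claw": 5},{"tx": 77,"ty": -200,"tz": 77,"ax": -0.002,"ay": -0.349,"az": 0.002,"claw": 5},{"tx": 81,"ty": -210,"tz": 81,"ax": -0.002,"ay": -0.349,"az": 0.002,"claw": 5},{"tx": 81,"ty": -210,"tz": 81,"ax": -0.002,"ay": -0.349,"az": 0.002,"claw": 5},{"tx": 70,"ty": -210,"tz": 111,"ax": -0.002,"ay": -0.349,"az": 0.002,"claw": 5},{"tx": 57,"ty": -210,"tz": 147,"ax": -0.002,"ay": -0.349,"az": 0.002,"claw": 5},{"tx": 43,"ty": -210,"tz": 185,"ax": -0.002,"ay": -0.349,"az": 0.002,"claw": 5},{"tx": 37,"ty": -210,"tz": 202,"ax": -0.002,"ay": -0.349,"az": 0.002,"claw": 5}])

```text
time_s: 10.67
tcp_pos: [0.536, 0.0822, 0.088]
ee_rot: [[0.96, 0.281, -0.005], [0.281, -0.96, -0.004], [-0.006, 0.002, -1.0]]
wrist_force: [-1.4, -1.4, -5.8]
gripper_width: 0.3
gripper_force: 30.0
```

servo_tool(deltas=[{"tx": 0,"ty": 0,"tz": 0,"ax": 0,"ay": 0,"az": 0,"claw": 5},{"tx": 0,"ty": 0,"tz": 0,"ax": 0,"ay": 0,"az": 0,"claw": 5}])

```text
time_s: 10.83
tcp_pos: [0.5399, 0.0833, 0.0929]
ee_rot: [[0.959, 0.283, 0.002], [0.283, -0.959, -0.003], [0.001, 0.004, -1.0]]
wrist_force: [1.5, 0.6, -3.2]
gripper_width: 0.305
gripper_force: 30.0
```

Run:
```python
from h import *
print(sense()["wrist_force"],delta([.5385,.085,.083],down(16.45)))
```

```text
[ 1.5344  0.6456 -3.2408] (array([-0.9, -2.1,  9.9]), array([ 0.0035, -0.0013,  0.0002]))
```

Lower in small steps.

servo_tool(deltas=[{"tx": 0,"ty": 0,"tz": 3,"ax": 0.001,"ay": 0,"az": 0,"claw": 5},{"tx": 0,"ty": 0,"tz": 5,"ax": 0.002,"ay": 0,"az": 0,"claw": 5},{"tx": 0,"ty": 0,"tz": 6,"ax": 0.002,"ay": 0,"az": 0,"claw": 5},{"tx": 0,"ty": 0,"tz": 6,"ax": 0.002,"ay": 0,"az": 0,"claw": 5},{"tx": 0,"ty": 0,"tz": 6,"ax": 0.002,"ay": 0,"az": 0,"claw": 5}])

```text
time_s: 11.25
tcp_pos: [0.5407, 0.0844, 0.089]
ee_rot: [[0.959, 0.284, 0.006], [0.284, -0.959, 0.001], [0.006, 0.0, -1.0]]
wrist_force: [0.1, 0.0, -3.8]
gripper_width: 0.301
gripper_force: 30.0
```

servo_tool(deltas=[{"tx": 0,"ty": 0,"tz": 1,"ax": 0,"ay": 0,"az": 0,"claw": 5},{"tx": 0,"ty": 0,"tz": 2,"ax": 0,"ay": 0,"az": 0,"claw": 5},{"tx": 0,"ty": 0,"tz": 2,"ax": 0,"ay": 0,"az": 0,"claw": 5},{"tx": 0,"ty": 0,"tz": 2,"ax": 0,"ay": 0,"az": 0,"claw": 5}])

```text
time_s: 11.58
tcp_pos: [0.5403, 0.0843, 0.0861]
ee_rot: [[0.959, 0.284, 0.004], [0.284, -0.959, 0.0], [0.004, 0.001, -1.0]]
wrist_force: [0.2, 0.5, -5.0]
gripper_width: 0.303
gripper_force: 30.0
```

servo_tool(deltas=[{"tx": 0,"ty": 0,"tz": 1,"ax": 0,"ay": 0.003,"az": 0,"claw": 5},{"tx": 0,"ty": 0,"tz": 2,"ax": 0,"ay": 0.003,"az": 0,"claw": 5},{"tx": 0,"ty": 0,"tz": 2.5,"ax": 0,"ay": 0.003,"az": 0,"claw": 5},{"tx": 0,"ty": 0,"tz": 2.5,"ax": 0,"ay": 0.003,"az": 0,"claw": 5}])

```text
time_s: 11.92
tcp_pos: [0.5402, 0.0842, 0.0834]
ee_rot: [[0.959, 0.284, 0.006], [0.284, -0.959, 0.001], [0.006, 0.001, -1.0]]
wrist_force: [0.7, 0.9, -4.4]
gripper_width: 0.301
gripper_force: 30.0
```

servo_tool(deltas=[{"tx": 0,"ty": 0,"tz": 1,"ax": 0,"ay": 0,"az": 0,"claw": 5},{"tx": 0,"ty": 0,"tz": 1,"ax": 0,"ay": 0,"az": 0,"claw": 5},{"tx": 0,"ty": 0,"tz": 1,"ax": 0,"ay": 0,"az": 0,"claw": 5}])

```text
time_s: 12.17
tcp_pos: [0.5404, 0.0842, 0.0826]
ee_rot: [[0.959, 0.284, 0.007], [0.284, -0.959, 0.001], [0.007, 0.001, -1.0]]
wrist_force: [-0.1, -0.3, -3.4]
gripper_width: 0.303
gripper_force: 30.0
```

servo_tool(deltas=[{"tx": 0,"ty": 0,"tz": 1,"ax": 0,"ay": 0,"az": 0,"claw": 5},{"tx": 0,"ty": 0,"tz": 1,"ax": 0,"ay": 0,"az": 0,"claw": 5},{"tx": 0,"ty": 0,"tz": 1,"ax": 0,"ay": 0,"az": 0,"claw": 5}])

```text
time_s: 12.42
tcp_pos: [0.5404, 0.0843, 0.0816]
ee_rot: [[0.959, 0.284, 0.007], [0.284, -0.959, 0.001], [0.007, 0.001, -1.0]]
wrist_force: [0.2, -0.7, -3.8]
gripper_width: 0.303
gripper_force: 30.0
```

servo_tool(deltas=[{"tx": 0,"ty": 0,"tz": 0.7,"ax": 0,"ay": 0,"az": 0,"claw": 5},{"tx": 0,"ty": 0,"tz": 0.7,"ax": 0,"ay": 0,"az": 0,"claw": 5},{"tx": 0,"ty": 0,"tz": 0.7,"ax": 0,"ay": 0,"az": 0,"claw": 5}])

```text
time_s: 12.67
tcp_pos: [0.5404, 0.0843, 0.0809]
ee_rot: [[0.959, 0.284, 0.007], [0.284, -0.959, 0.001], [0.007, 0.001, -1.0]]
wrist_force: [-0.2, -0.1, -4.6]
gripper_width: 0.303
gripper_force: 30.0
```

servo_tool(deltas=[{"tx": 0,"ty": 0,"tz": 1,"ax": 0,"ay": 0,"az": 0,"claw": 5},{"tx": 0,"ty": 0,"tz": 1,"ax": 0,"ay": 0,"az": 0,"claw": 5},{"tx": 0,"ty": 0,"tz": 1,"ax": 0,"ay": 0,"az": 0,"claw": 5}])

```text
time_s: 12.92
tcp_pos: [0.5406, 0.0843, 0.0806]
ee_rot: [[0.959, 0.284, 0.007], [0.284, -0.959, 0.001], [0.008, 0.001, -1.0]]
wrist_force: [-1.7, -0.1, 2.1]
gripper_width: 0.304
gripper_force: 30.0
```

servo_tool(deltas=[{"tx": 0,"ty": 0,"tz": 0.7,"ax": 0,"ay": 0,"az": 0,"claw": 5},{"tx": 0,"ty": 0,"tz": 0.7,"ax": 0,"ay": 0,"az": 0,"claw": 5},{"tx": 0,"ty": 0,"tz": 0.7,"ax": 0,"ay": 0,"az": 0,"claw": 5}])

```text
time_s: 13.17
tcp_pos: [0.5407, 0.0843, 0.0806]
ee_rot: [[0.959, 0.284, 0.008], [0.284, -0.959, 0.001], [0.008, 0.001, -1.0]]
wrist_force: [-3.2, -0.1, 6.1]
gripper_width: 0.304
gripper_force: 30.0
```

servo_tool(deltas=[{"tx": 0,"ty": 0,"tz": -0.8,"ax": 0,"ay": 0,"az": 0,"claw": 5},{"tx": 0,"ty": 0,"tz": -0.8,"ax": 0,"ay": 0,"az": 0,"claw": 40},{"tx": 0,"ty": 0,"tz": -0.8,"ax": 0,"ay": 0,"az": 0,"claw": 70},{"tx": 0,"ty": 0,"tz": -0.8,"ax": 0,"ay": 0,"az": 0,"claw": 70},{"tx": 0,"ty": 0,"tz": -0.8,"ax": 0,"ay": 0,"az": 0,"claw": 70},{"tx": 0,"ty": 0,"tz": -0.8,"ax": 0,"ay": 0,"az": 0,"claw": 70},{"tx": 0,"ty": 0,"tz": -0.8,"ax": 0,"ay": 0,"az": 0,"claw": 70},{"tx": 0,"ty": 0,"tz": -0.8,"ax": 0,"ay": 0,"az": 0,"claw": 70},{"tx": 0,"ty": 0,"tz": -40,"ax": 0,"ay": 0,"az": 0,"claw": 70},{"tx": 0,"ty": 0,"tz": -80,"ax": 0,"ay": 0,"az": 0,"claw": 70},{"tx": 0,"ty": 0,"tz": -120,"ax": 0,"ay": 0,"az": 0,"claw": 70},{"tx": 0,"ty": 0,"tz": -130,"ax": 0,"ay": 0,"az": 0,"claw": 70}])

```text
time_s: 14.17
tcp_pos: [0.5431, 0.0849, 0.2166]
ee_rot: [[0.958, 0.285, 0.02], [0.285, -0.959, 0.005], [0.02, 0.001, -1.0]]
wrist_force: [0.1, 0.6, -0.1]
gripper_width: 0.804
gripper_force: 0.0
```

Run:
```python
from h import *
s=sense();print(s["time_s"],s["tcp_pos"],s["gripper_width"])
p=np.load("p.npy");o,R=frame(p)
for c in("scene","side","wrist"):
    cv2.imwrite(f"pics/{c}6.png",capture(c));r=rec("bar_knob",c);print(c,r,rec("cap_top",c))
    for k in r:
        q=R.T@(np.array(k[1])-o)
        print("   lean frame",q,"angle",np.arctan2(-q[0],.062-q[1]),np.hypot(q[0],.062-q[1]))
a,b=cv2.imread("pics/side6.png"),cv2.imread("pics/scene6.png")
cv2.imwrite("pics/a6.png",np.hstack([cv2.resize(a[180:300,300:460],(400,300)),cv2.resize(b[145:280,300:480],(400,300))]))
```

```text
14.1667 [0.5431 0.0849 0.2166] 0.8044435013571873
scene [(0.85, [0.1377, -0.3356, 0.0914]), (0.59, [0.4704, -0.1012, 0.102])] [(0.56, [0.5507, -0.136, 0.1372]), (0.51, [0.1368, -0.3194, 0.0983])]
   lean frame [-0.4376 -0.0783  0.1583] angle 1.2605729604636213 0.4595761510366633
   lean frame [-0.0718  0.0523  0.0365] angle 1.4360109803212695 0.07244733561478478
side [(0.68, [0.462, -0.1076, 0.0992]), (0.52, [0.1363, -0.3639, 0.0913])] [(0.71, [0.545, -0.1347, 0.134]), (0.62, [0.1309, -0.3166, 0.1036])]
   lean frame [-0.082   0.0485  0.0372] angle 1.4077414108166564 0.0831241237424426
   lean frame [-0.4465 -0.105   0.1614] angle 1.2127825777135646 0.47669191480690615
wrist [] []
```

View pics/a6.png

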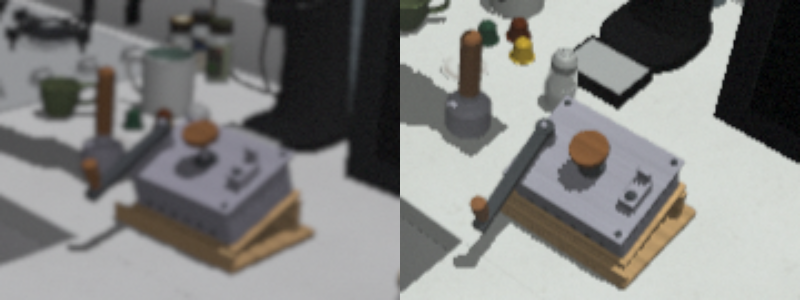

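The cap is back up (200,133 in the side crop), with its rod showing. It stopped just short of the catch and returned slowly. I'll regrip the mallet and strike about 3 mm deeper.

Run:
```python
from h import *
s=sense();print(s["tcp_pos"],s["time_s"]);print(delta([.540,.0845,.081],down(16.45)))
```

```text
[0.539  0.0839 0.2078] 14.6167
(array([  0.6,  -0.4, 126.8]), array([ 0.001 , -0.0042,  0.0006]))
```

servo_tool(deltas=[{"tx": 0.5,"ty": 0,"tz": 40,"ax": 0.001,"ay": -0.004,"az": 0,"claw": 70},{"tx": 0.5,"ty": 0,"tz": 80,"ax": 0.001,"ay": -0.004,"az": 0,"claw": 70},{"tx": 0.5,"ty": 0,"tz": 115,"ax": 0.001,"ay": -0.004,"az": 0,"claw": 70},{"tx": 0.5,"ty": 0,"tz": 126.5,"ax": 0.001,"ay": -0.004,"az": 0,"claw": 70},{"tx": 0.5,"ty": 0,"tz": 126.5,"ax": 0.001,"ay": -0.004,"az": 0,"claw": 40},{"tx": 0.5,"ty": 0,"tz": 126.5,"ax": 0.001,"ay": -0.004,"az": 0,"claw": 5},{"tx": 0.5,"ty": 0,"tz": 126.5,"ax": 0.001,"ay": -0.004,"az": 0,"claw": 5},{"tx": 0.5,"ty": 0,"tz": 126.5,"ax": 0.001,"ay": -0.004,"az": 0,"claw": 5},{"tx": 0.5,"ty": 0,"tz": 126.5,"ax": 0.001,"ay": -0.004,"az": 0,"claw": 5},{"tx": 0.5,"ty": 0,"tz": 126.5,"ax": 0.001,"ay": -0.004,"az": 0,"claw": 5},{"tx": 0.5,"ty": 0,"tz": 126.5,"ax": 0.001,"ay": -0.004,"az": 0,"claw": 5},{"tx": 0.5,"ty": 0,"tz": 126.5,"ax": 0.001,"ay": -0.004,"az": 0,"claw": 5}])

```text
time_s: 15.62
tcp_pos: [0.5411, 0.0844, 0.0834]
ee_rot: [[0.959, 0.284, 0.004], [0.284, -0.959, 0.001], [0.004, -0.0, -1.0]]
wrist_force: [-0.3, -1.0, 1.7]
gripper_width: 0.301
gripper_force: 30.0
```

servo_tool(deltas=[{"tx": 0,"ty": 0,"tz": 0,"ax": 0,"ay": 0,"az": 0,"claw": 5},{"tx": 0,"ty": 0,"tz": 0,"ax": 0,"ay": 0,"az": 0,"claw": 5}])

```text
time_s: 15.78
tcp_pos: [0.5412, 0.0843, 0.0834]
ee_rot: [[0.959, 0.284, 0.004], [0.284, -0.959, 0.001], [0.004, -0.0, -1.0]]
wrist_force: [-0.5, -0.6, 3.8]
gripper_width: 0.306
gripper_force: 30.0
```

Run:
```python
from h import *
s=sense();print(s["tcp_pos"],s["gripper_width"],s["gripper_force"])
P,T=strike(.06);print(P,delta(P,T));
```

```text
[0.5412 0.0843 0.0834] 0.3064587519552038 29.99956364510581
[ 0.5005 -0.1468  0.268 ] (array([-103.9,  210.1, -185.1]), array([-0.0002,  0.3453,  0.0007]))
```

servo_tool(deltas=[{"tx": 0,"ty": 0,"tz": -35,"ax": 0,"ay": 0,"az": 0,"claw": 5},{"tx": 0,"ty": 0,"tz": -75,"ax": 0,"ay": 0,"az": 0,"claw": 5},{"tx": 0,"ty": 0,"tz": -115,"ax": 0,"ay": 0,"az": 0,"claw": 5},{"tx": -20,"ty": 30,"tz": -150,"ax": 0,"ay": 0.05,"az": 0,"claw": 5},{"tx": -35,"ty": 65,"tz": -165,"ax": 0,"ay": 0.12,"az": 0,"claw": 5},{"tx": -50,"ty": 100,"tz": -175,"ax": 0,"ay": 0.2,"az": 0,"claw": 5},{"tx": -67,"ty": 135,"tz": -185,"ax": 0,"ay": 0.27,"az": 0,"claw": 5},{"tx": -84,"ty": 170,"tz": -185,"ax": 0,"ay": 0.32,"az": 0,"claw": 5},{"tx": -97,"ty": 198,"tz": -185,"ax": 0,"ay": 0.345,"az": 0,"claw": 5},{"tx": -104,"ty": 210,"tz": -185,"ax": 0,"ay": 0.345,"az": 0,"claw": 5},{"tx": -104,"ty": 210,"tz": -185,"ax": 0,"ay": 0.345,"az": 0,"claw": 5},{"tx": -104,"ty": 210,"tz": -185,"ax": 0,"ay": 0.345,"az": 0,"claw": 5}])

```text
time_s: 16.78
tcp_pos: [0.4987, -0.1471, 0.2656]
ee_rot: [[0.903, 0.281, 0.323], [0.264, -0.96, 0.098], [0.338, -0.003, -0.941]]
wrist_force: [-0.7, 1.2, -4.0]
gripper_width: 0.306
gripper_force: 30.0
```

servo_tool(deltas=[{"tx": 0,"ty": 0,"tz": 0,"ax": 0,"ay": 0,"az": 0,"claw": 5},{"tx": 0,"ty": 0,"tz": 0,"ax": 0,"ay": 0,"az": 0,"claw": 5},{"tx": 0,"ty": 0,"tz": 0,"ax": 0,"ay": 0,"az": 0,"claw": 5}])

```text
time_s: 17.03
tcp_pos: [0.5003, -0.1455, 0.2667]
ee_rot: [[0.901, 0.286, 0.325], [0.268, -0.958, 0.098], [0.34, -0.001, -0.94]]
wrist_force: [-0.5, 0.2, -3.7]
gripper_width: 0.299
gripper_force: 30.0
```

```bash
python3 q.py
```

```text
t 17.0333 h 58.74 F -3.27 [-0.5459  0.1543 -3.6512] 0.29890036195919734 (array([ 0.5,  1.4, 58.7]), array([-0.0018,  0.0023,  0.0019]))
```

Well settled. I touch again at about h = 2.

servo_tool(deltas=[{"tx": 0.5,"ty": 1.2,"tz": 25,"ax": -0.002,"ay": 0,"az": 0.002,"claw": 5},{"tx": 0.5,"ty": 1.2,"tz": 45,"ax": -0.002,"ay": 0,"az": 0.002,"claw": 5},{"tx": 0.5,"ty": 1.2,"tz": 53,"ax": -0.002,"ay": 0,"az": 0.002,"claw": 5},{"tx": 0.5,"ty": 1.2,"tz": 55,"ax": -0.002,"ay": 0,"az": 0.002,"claw": 5},{"tx": 0.5,"ty": 1.2,"tz": 55,"ax": -0.002,"ay": 0,"az": 0.002,"claw": 5},{"tx": 0.5,"ty": 1.2,"tz": 55,"ax": -0.002,"ay": 0,"az": 0.002,"claw": 5},{"tx": 0.5,"ty": 1.2,"tz": 55,"ax": -0.002,"ay": 0,"az": 0.002,"claw": 5},{"tx": 0.5,"ty": 1.2,"tz": 55,"ax": -0.002,"ay": 0,"az": 0.002,"claw": 5}])

```text
time_s: 17.7
tcp_pos: [0.5194, -0.1425, 0.2171]
ee_rot: [[0.901, 0.281, 0.33], [0.265, -0.96, 0.095], [0.343, 0.002, -0.939]]
wrist_force: [-0.5, 0.0, -3.7]
gripper_width: 0.307
gripper_force: 30.0
```

```bash
python3 q.py
```

```text
t 17.7 h 5.55 F -3.31 [-0.5224  0.0206 -3.705 ] 0.30727915477613155 (array([-0.8, -1.2,  5.6]), array([ 0.0023, -0.001 , -0.0012]))
```

servo_tool(deltas=[{"tx": 0,"ty": 0,"tz": 1,"ax": 0,"ay": 0,"az": 0,"claw": 5},{"tx": 0,"ty": 0,"tz": 1.5,"ax": 0,"ay": 0,"az": 0,"claw": 5},{"tx": 0,"ty": 0,"tz": 1.5,"ax": 0,"ay": 0,"az": 0,"claw": 5}])

```text
time_s: 17.95
tcp_pos: [0.5194, -0.1423, 0.2145]
ee_rot: [[0.902, 0.281, 0.328], [0.265, -0.96, 0.095], [0.341, 0.001, -0.94]]
wrist_force: [0.3, 0.7, -4.7]
gripper_width: 0.302
gripper_force: 30.0
```

```bash
python3 q.py
```

```text
t 17.95 h 3.1 F -4.56 [ 0.3223  0.6606 -4.6765] 0.3023863961009797 (array([ 0.1, -1. ,  3.1]), array([ 0.0016,  0.0009, -0.0017]))
```

servo_tool(deltas=[{"tx": 0,"ty": 0,"tz": 1,"ax": 0,"ay": 0,"az": 0,"claw": 5},{"tx": 0,"ty": 0,"tz": 1,"ax": 0,"ay": 0,"az": 0,"claw": 5},{"tx": 0,"ty": 0,"tz": 1,"ax": 0,"ay": 0,"az": 0,"claw": 5}])

```text
time_s: 18.2
tcp_pos: [0.5199, -0.1422, 0.2136]
ee_rot: [[0.902, 0.281, 0.328], [0.265, -0.96, 0.095], [0.341, 0.001, -0.94]]
wrist_force: [-0.1, -0.4, -3.5]
gripper_width: 0.305
gripper_force: 30.0
```

```bash
python3 q.py
```

```text
t 18.2 h 2.01 F -3.18 [-0.146  -0.3847 -3.4709] 0.3048949940798187 (array([-0.1, -1. ,  2. ]), array([ 0.0016,  0.0009, -0.0016]))
```

servo_tool(deltas=[{"tx": 0,"ty": 0,"tz": 1,"ax": 0,"ay": 0,"az": 0,"claw": 5},{"tx": 0,"ty": 0,"tz": 1,"ax": 0,"ay": 0,"az": 0,"claw": 5},{"tx": 0,"ty": 0,"tz": 1,"ax": 0,"ay": 0,"az": 0,"claw": 5}])

```text
time_s: 18.45
tcp_pos: [0.5202, -0.1422, 0.2134]
ee_rot: [[0.902, 0.282, 0.328], [0.265, -0.96, 0.095], [0.342, 0.002, -0.94]]
wrist_force: [-4.4, -1.1, 2.7]
gripper_width: 0.302
gripper_force: 30.0
```

```bash
python3 q.py
```

```text
t 18.45 h 1.76 F 4.12 [-4.3658 -1.0682  2.7475] 0.30247957604468456 (array([-0.2, -1.2,  1.8]), array([ 0.002 ,  0.0005, -0.0012]))
```

servo_tool(deltas=[{"tx": 0,"ty": 0,"tz": -8,"ax": 0,"ay": 0,"az": 0,"claw": 5},{"tx": 0,"ty": 0,"tz": -15,"ax": 0,"ay": 0,"az": 0,"claw": 5},{"tx": 0,"ty": 0,"tz": -15,"ax": 0,"ay": 0,"az": 0,"claw": 5},{"tx": 0,"ty": 0,"tz": -7,"ax": 0,"ay": 0,"az": 0,"claw": 5},{"tx": 0,"ty": 0,"tz": 2,"ax": 0,"ay": 0,"az": 0,"claw": 5},{"tx": 0,"ty": 0,"tz": 11,"ax": 0,"ay": 0,"az": 0,"claw": 5},{"tx": 0,"ty": 0,"tz": 20,"ax": 0,"ay": 0,"az": 0,"claw": 5},{"tx": 0,"ty": 0,"tz": 27,"ax": 0,"ay": 0,"az": 0,"claw": 5},{"tx": 0,"ty": 0,"tz": 29,"ax": 0,"ay": 0,"az": 0,"claw": 5},{"tx": 0,"ty": 0,"tz": 29,"ax": 0,"ay": 0,"az": 0,"claw": 5},{"tx": 0,"ty": 0,"tz": 29,"ax": 0,"ay": 0,"az": 0,"claw": 5}])

```text
time_s: 19.37
tcp_pos: [0.5291, -0.139, 0.1839]
ee_rot: [[0.903, 0.281, 0.325], [0.264, -0.96, 0.096], [0.339, -0.0, -0.941]]
wrist_force: [-0.2, 0.1, -4.5]
gripper_width: 0.304
gripper_force: 30.0
```

```bash
python3 q.py
```

```text
t 19.3667 h -29.18 F -4.14 [-0.1804  0.0613 -4.4612] 0.30418995143507543 (array([  0.9,  -0.6, -29.2]), array([ 0.0005,  0.003 , -0.0022]))
```

The wrist force is back at the free-hanging value with the tool at full depth, so the plunger has dropped into its catch. Retreat.

servo_tool(deltas=[{"tx": 0,"ty": 0,"tz": -20,"ax": 0,"ay": 0,"az": 0,"claw": 5},{"tx": 0,"ty": 0,"tz": -55,"ax": 0,"ay": 0,"az": 0,"claw": 5},{"tx": 0,"ty": 0,"tz": -90,"ax": 0,"ay": 0,"az": 0,"claw": 5},{"tx": 0,"ty": 0,"tz": -95,"ax": 0,"ay": 0,"az": 0,"claw": 5},{"tx": 0,"ty": 0,"tz": -95,"ax": 0,"ay": 0,"az": 0,"claw": 5},{"tx": 0,"ty": 0,"tz": -95,"ax": 0,"ay": 0,"az": 0,"claw": 5}])

```text
time_s: 19.87
tcp_pos: [0.4977, -0.1478, 0.2724]
ee_rot: [[0.903, 0.281, 0.324], [0.264, -0.96, 0.096], [0.338, -0.002, -0.941]]
wrist_force: [0.4, 0.0, -4.9]
gripper_width: 0.305
gripper_force: 30.0
```

```bash
python3 q.py
python3 - <<'E'
from h import *
import time
for i in range(2):
    for c in("side","scene"): capture(c);print(c,sense()["time_s"],rec("cap_top",c))
for z in(.22,.090): print(delta([.540,.0845,z],down(16.45)))
E
```

```text
t 19.8667 h 65.16 F -4.78 [ 0.3874  0.0442 -4.9478] 0.305081380620981 (array([ 1.6, -0.2, 65.2]), array([-0.0006,  0.0038, -0.0028]))
side 19.9167 [(0.61, [0.1323, -0.3162, 0.1041]), (0.43, [0.5475, -0.1307, 0.1097]), (0.33, [0.4613, -0.1068, 0.0998])]
scene 20.0167 [(0.56, [0.1321, -0.3146, 0.0995]), (0.24, [0.5478, -0.1494, 0.0878])]
side 20.1167 [(0.58, [0.1348, -0.3161, 0.1047]), (0.42, [0.5523, -0.1347, 0.1076])]
scene 20.2167 [(0.77, [0.5596, -0.132, 0.1093]), (0.47, [0.1348, -0.3164, 0.0992])]
(array([  80.8, -211.7,   86.2]), array([ 0.0006, -0.3466, -0.0018]))
(array([  36.7, -211.7,  208.5]), array([ 0.0006, -0.3466, -0.0018]))
```

servo_tool(deltas=[{"tx": 10,"ty": -35,"tz": 8,"ax": 0,"ay": -0.03,"az": 0,"claw": 5},{"tx": 26,"ty": -70,"tz": 24,"ax": 0,"ay": -0.1,"az": 0,"claw": 5},{"tx": 40,"ty": -105,"tz": 40,"ax": 0,"ay": -0.17,"az": 0,"claw": 5},{"tx": 54,"ty": -140,"tz": 56,"ax": 0,"ay": -0.24,"az": 0,"claw": 5},{"tx": 66,"ty": -172,"tz": 70,"ax": 0,"ay": -0.31,"az": -0.001,"claw": 5},{"tx": 77,"ty": -200,"tz": 82,"ax": 0,"ay": -0.347,"az": -0.002,"claw": 5},{"tx": 81,"ty": -211.5,"tz": 86,"ax": 0,"ay": -0.347,"az": -0.002,"claw": 5},{"tx": 81,"ty": -211.5,"tz": 86,"ax": 0,"ay": -0.347,"az": -0.002,"claw": 5},{"tx": 70,"ty": -211.5,"tz": 116,"ax": 0,"ay": -0.347,"az": -0.002,"claw": 5},{"tx": 57,"ty": -211.5,"tz": 152,"ax": 0,"ay": -0.347,"az": -0.002,"claw": 5},{"tx": 45,"ty": -211.5,"tz": 185,"ax": 0,"ay": -0.347,"az": -0.002,"claw": 5},{"tx": 37,"ty": -211.5,"tz": 207,"ax": 0,"ay": -0.347,"az": -0.002,"claw": 5}])

```text
time_s: 21.27
tcp_pos: [0.5385, 0.0828, 0.0898]
ee_rot: [[0.96, 0.282, -0.001], [0.282, -0.96, -0.001], [-0.002, 0.001, -1.0]]
wrist_force: [-0.0, -0.7, -5.2]
gripper_width: 0.3
gripper_force: 30.0
```

servo_tool(deltas=[{"tx": 0,"ty": 0,"tz": 0,"ax": 0,"ay": 0,"az": 0,"claw": 5},{"tx": 0,"ty": 0,"tz": 0,"ax": 0,"ay": 0,"az": 0,"claw": 5},{"tx": 0,"ty": 0,"tz": 0,"ax": 0,"ay": 0,"az": 0,"claw": 5},{"tx": 0,"ty": 0,"tz": 0,"ax": 0,"ay": 0,"az": 0,"claw": 5}])

```text
time_s: 21.6
tcp_pos: [0.5422, 0.0846, 0.0951]
ee_rot: [[0.959, 0.283, 0.007], [0.283, -0.959, 0.001], [0.007, 0.001, -1.0]]
wrist_force: [0.8, -0.4, -4.4]
gripper_width: 0.303
gripper_force: 30.0
```

servo_tool(deltas=[{"tx": 0,"ty": 0,"tz": 3,"ax": 0,"ay": 0.003,"az": 0,"claw": 5},{"tx": 0,"ty": 0,"tz": 6,"ax": 0,"ay": 0.006,"az": 0,"claw": 5},{"tx": 0,"ty": 0,"tz": 9,"ax": 0,"ay": 0.006,"az": 0,"claw": 5},{"tx": 0,"ty": 0,"tz": 10,"ax": 0,"ay": 0.006,"az": 0,"claw": 5},{"tx": 0,"ty": 0,"tz": 10,"ax": 0,"ay": 0.006,"az": 0,"claw": 5},{"tx": 0,"ty": 0,"tz": 10,"ax": 0,"ay": 0.006,"az": 0,"claw": 5}])

```text
time_s: 22.1
tcp_pos: [0.5402, 0.0842, 0.0824]
ee_rot: [[0.959, 0.283, 0.007], [0.283, -0.959, 0.001], [0.007, 0.001, -1.0]]
wrist_force: [0.2, 0.5, -3.8]
gripper_width: 0.304
gripper_force: 30.0
```

servo_tool(deltas=[{"tx": 0,"ty": 0,"tz": 1,"ax": 0,"ay": 0,"az": 0,"claw": 5},{"tx": 0,"ty": 0,"tz": 1.5,"ax": 0,"ay": 0,"az": 0,"claw": 5},{"tx": 0,"ty": 0,"tz": 1.5,"ax": 0,"ay": 0,"az": 0,"claw": 5},{"tx": 0,"ty": 0,"tz": 1.5,"ax": 0,"ay": 0,"az": 0,"claw": 5}])

```text
time_s: 22.43
tcp_pos: [0.5405, 0.0842, 0.0813]
ee_rot: [[0.959, 0.283, 0.008], [0.283, -0.959, 0.001], [0.008, 0.001, -1.0]]
wrist_force: [-1.4, -0.4, -1.5]
gripper_width: 0.303
gripper_force: 30.0
```

servo_tool(deltas=[{"tx": 0,"ty": 0,"tz": 0.5,"ax": 0,"ay": 0,"az": 0,"claw": 5},{"tx": 0,"ty": 0,"tz": 0,"ax": 0,"ay": 0,"az": 0,"claw": 40},{"tx": 0,"ty": 0,"tz": 0,"ax": 0,"ay": 0,"az": 0,"claw": 70},{"tx": 0,"ty": 0,"tz": 0,"ax": 0,"ay": 0,"az": 0,"claw": 70},{"tx": 0,"ty": 0,"tz": 0,"ax": 0,"ay": 0,"az": 0,"claw": 70},{"tx": 0,"ty": 0,"tz": 0,"ax": 0,"ay": 0,"az": 0,"claw": 70},{"tx": 0,"ty": 0,"tz": 0,"ax": 0,"ay": 0,"az": 0,"claw": 70},{"tx": 0,"ty": 0,"tz": 0,"ax": 0,"ay": 0,"az": 0,"claw": 70},{"tx": 0,"ty": 0,"tz": -40,"ax": 0,"ay": 0,"az": 0,"claw": 70},{"tx": 0,"ty": 0,"tz": -80,"ax": 0,"ay": 0,"az": 0,"claw": 70},{"tx": 0,"ty": 0,"tz": -120,"ax": 0,"ay": 0,"az": 0,"claw": 0},{"tx": 0,"ty": 0,"tz": -140,"ax": 0,"ay": 0,"az": 0,"claw": 0}])

```text
time_s: 23.43
tcp_pos: [0.5413, 0.0844, 0.2264]
ee_rot: [[0.959, 0.284, 0.015], [0.284, -0.959, 0.003], [0.015, 0.002, -1.0]]
wrist_force: [0.7, 0.9, 0.3]
gripper_width: 0.722
gripper_force: 0.0
```

Run:
```python
from h import *
print(sense()["time_s"],sense()["gripper_width"])
p=np.load("p.npy");o,R=frame(p)
for c in("scene","side"):
    im=capture(c);cv2.imwrite(f"pics/{c}7.png",im)
    print(c,rec("cap_top",c))
    # knob orange-pixel centroid vs model angle
    for d in trace("bar_knob",c): 
        ys,xs=np.nonzero(d["mask"]);print(d["confidence"],xs.mean(),ys.mean(),xs.min(),xs.max(),ys.min(),ys.max())
def knob(th,h): return o+R@np.array([-.126*np.sin(th),.062-.126*np.cos(th),h])
for th in(1.1,1.2,1.3,1.4,1.5,1.6,1.7): print(th,*[proj(c,knob(th,h)).round(0).tolist() for c in("scene","side") for h in(.031,.067)],knob(th,.05))
a,b=cv2.imread("pics/side7.png"),cv2.imread("pics/scene7.png")
cv2.imwrite("pics/a7.png",np.hstack([cv2.resize(a[180:300,300:460],(400,300)),cv2.resize(b[145:280,300:480],(400,300))]))
```

```text
23.4333 0.7222672965674494
scene [(0.7, [0.1331, -0.317, 0.0981]), (0.56, [0.5618, -0.1316, 0.105])]
0.75 271.9227941176471 365.2610294117647 251 289 342 385
0.5 493.3960317460317 319.018253968254 475 513 297 341
side [(0.72, [0.1304, -0.3161, 0.1051])]
0.69 264.91715976331363 306.06508875739644 249 276 292 318
0.52 349.04242424242426 244.79393939393938 333 368 228 260
1.1 [[355.0, 248.0]] [[353.0, 242.0]] [[353.0, 258.0]] [[351.0, 248.0]] [ 0.4429 -0.1588  0.1009]
1.2 [[350.0, 247.0]] [[347.0, 241.0]] [[349.0, 258.0]] [[346.0, 247.0]] [ 0.435  -0.1491  0.0991]
1.3 [[345.0, 246.0]] [[342.0, 239.0]] [[345.0, 257.0]] [[342.0, 247.0]] [ 0.428  -0.1387  0.0978]
1.4 [[340.0, 244.0]] [[337.0, 238.0]] [[341.0, 256.0]] [[339.0, 246.0]] [ 0.4221 -0.1277  0.0968]
1.5 [[336.0, 242.0]] [[333.0, 235.0]] [[338.0, 255.0]] [[335.0, 245.0]] [ 0.4172 -0.1161  0.0963]
1.6 [[332.0, 240.0]] [[329.0, 233.0]] [[335.0, 254.0]] [[332.0, 244.0]] [ 0.4134 -0.1041  0.0962]
1.7 [[328.0, 237.0]] [[325.0, 230.0]] [[332.0, 252.0]] [[329.0, 242.0]] [ 0.4107 -0.0918  0.0966]
```

View pics/a7.png

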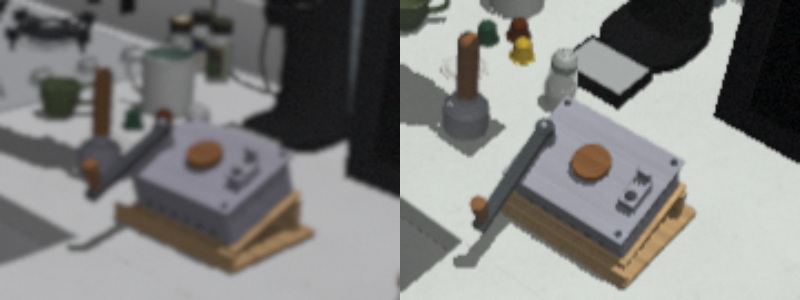

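Both views show the cap flush on the lid and the mallet standing upright at (100,120) and (467,90). The bar is open at about 1.47 rad, with its knob at (91,170) and (480,210). Now the keeper.

```bash
cat >> h.py <<'E'
def lean(x,y,h):
    o,R=frame(np.load("p.npy"));return o+R@np.array([x,y,h]),np.c_[R[:,0],-R[:,1],-R[:,2]]
def inlean():
    o,R=frame(np.load("p.npy"));s=sense();return R.T@(s["tcp_pos"]-o),s["wrist_force"]@R,s["gripper_width"],s["time_s"]
E
python3 - <<'E'
from h import *
P,T=lean(-.125,.087,.10);print(P,delta(P,T),inlean())
E
```

```text
[ 0.3918 -0.0882  0.1435] (array([-189.4,  123.4,   75.2]), array([ 0.0012,  0.3453, -0.0001])) (array([0.0787, 0.2104, 0.1065]), array([-0.2528, -1.7652, -0.4946]), 0.4671043196235201, 23.7333)
```

servo_tool(deltas=[{"tx": -30,"ty": 20,"tz": 0,"ax": 0,"ay": 0,"az": 0,"claw": 0},{"tx": -65,"ty": 40,"tz": 5,"ax": 0,"ay": 0.1,"az": 0,"claw": 0},{"tx": -98,"ty": 60,"tz": 20,"ax": 0,"ay": 0.2,"az": 0,"claw": 0},{"tx": -130,"ty": 80,"tz": 35,"ax": 0,"ay": 0.3,"az": 0,"claw": 0},{"tx": -160,"ty": 100,"tz": 55,"ax": 0,"ay": 0.345,"az": 0,"claw": 0},{"tx": -180,"ty": 117,"tz": 70,"ax": 0,"ay": 0.345,"az": 0,"claw": 0},{"tx": -189,"ty": 123,"tz": 75,"ax": 0,"ay": 0.345,"az": 0,"claw": 0},{"tx": -189,"ty": 123,"tz": 75,"ax": 0,"ay": 0.345,"az": 0,"claw": 0},{"tx": -189,"ty": 123,"tz": 75,"ax": 0,"ay": 0.345,"az": 0,"claw": 0},{"tx": -189,"ty": 123,"tz": 75,"ax": 0,"ay": 0.345,"az": 0,"claw": 0},{"tx": -189,"ty": 123,"tz": 75,"ax": 0,"ay": 0.345,"az": 0,"claw": 0}])

```text
time_s: 24.65
tcp_pos: [0.3943, -0.0868, 0.145]
ee_rot: [[0.9, 0.284, 0.331], [0.267, -0.959, 0.097], [0.345, 0.001, -0.939]]
wrist_force: [0.8, 0.9, -0.1]
gripper_width: 0.009
gripper_force: 0.0
```

Run:
```python
from h import *
P,T=lean(-.125,.087,.042);print(delta(P,T),inlean(),sense()["joints"])
```

```text
(array([-3.4,  0.6, 58.4]), array([ 0.001 , -0.0033,  0.0016])) (array([-0.1218,  0.0876,  0.1004]), array([ 0.8941,  0.6598, -0.4713]), 0.00920507537885644, 24.65) [  8.6239  -3.3329 -44.9891  -5.5518 -28.4335 102.3348]
```

servo_tool(deltas=[{"tx": 0,"ty": 0,"tz": 30,"ax": 0,"ay": 0,"az": 0,"claw": 0},{"tx": -3,"ty": 0,"tz": 58,"ax": 0,"ay": 0,"az": 0,"claw": 0},{"tx": -4,"ty": 0,"tz": 58,"ax": 0,"ay": 0,"az": 0,"claw": 0},{"tx": -5,"ty": 12,"tz": 58,"ax": 0,"ay": 0,"az": 0,"claw": 0},{"tx": -5,"ty": 25,"tz": 58,"ax": 0,"ay": 0,"az": 0,"claw": 0},{"tx": -4,"ty": 38,"tz": 58,"ax": 0,"ay": 0,"az": 0,"claw": 0},{"tx": -2,"ty": 51,"tz": 58,"ax": 0,"ay": 0,"az": 0,"claw": 0},{"tx": 1,"ty": 63,"tz": 58,"ax": 0,"ay": 0,"az": 0,"claw": 0},{"tx": 5,"ty": 75,"tz": 58,"ax": 0,"ay": 0,"az": 0,"claw": 0},{"tx": 11,"ty": 87,"tz": 58,"ax": 0,"ay": 0,"az": 0,"claw": 0},{"tx": 17,"ty": 97,"tz": 58,"ax": 0,"ay": 0,"az": 0,"claw": 0},{"tx": 17,"ty": 97,"tz": 58,"ax": 0,"ay": 0,"az": 0,"claw": 0}])

```text
time_s: 25.65
tcp_pos: [0.458, -0.1712, 0.0983]
ee_rot: [[0.899, 0.283, 0.334], [0.267, -0.959, 0.096], [0.348, 0.003, -0.938]]
wrist_force: [0.6, -0.5, 0.1]
gripper_width: 0.005
gripper_force: 0.0
```

Run:
```python
from h import *
print(inlean(),sense()["joints"])
p=np.load("p.npy");o,R=frame(p)
for c in("scene","side"):
    cv2.imwrite(f"pics/{c}8.png",capture(c))
    for k in rec("bar_knob",c):
        q=R.T@(np.array(k[1])-o); print(k,q,np.arctan2(-q[0],.062-q[1]))
```

```text
(array([-0.1029, -0.0113,  0.0439]), array([ 0.4458, -0.6602, -0.0087]), 0.005315763289454886, 25.65) [ -7.4546  11.2607 -33.1592 -17.1937 -27.8521 127.943 ]
(0.64, [0.1388, -0.3339, 0.0901]) [-0.4366 -0.077   0.1566] 1.2626479619479332
(0.6, [0.3441, -0.3412, 0.0223]) [-0.2768 -0.1421  0.0262] 0.9352857163198951
(0.51, [0.1349, -0.3597, 0.0957]) [-0.4451 -0.1006  0.1656] 1.220520979518499
(0.4, [0.4763, -0.1894, 0.0958]) [-0.0921 -0.034   0.0372] 0.7645365335442179
```

servo_tool(deltas=[{"tx": 5,"ty": 9,"tz": 1,"ax": 0,"ay": 0,"az": 0,"claw": 0},{"tx": 14,"ty": 18,"tz": 1,"ax": 0,"ay": 0,"az": 0,"claw": 0},{"tx": 23,"ty": 27,"tz": 1,"ax": 0,"ay": 0,"az": 0,"claw": 0},{"tx": 34,"ty": 34,"tz": 1,"ax": 0,"ay": 0,"az": 0,"claw": 0},{"tx": 45,"ty": 41,"tz": 1,"ax": 0,"ay": 0,"az": 0,"claw": 0},{"tx": 56,"ty": 46,"tz": 1,"ax": 0,"ay": 0,"az": 0,"claw": 0},{"tx": 62,"ty": 48,"tz": 1,"ax": 0,"ay": 0,"az": 0,"claw": 0},{"tx": 68,"ty": 50,"tz": 1,"ax": 0,"ay": 0,"az": 0,"claw": 0},{"tx": 74,"ty": 51,"tz": 1,"ax": 0,"ay": 0,"az": 0,"claw": 0},{"tx": 74,"ty": 51,"tz": 1,"ax": 0,"ay": 0,"az": 0,"claw": 0}])

```text
time_s: 26.68
tcp_pos: [0.5366, -0.1997, 0.1207]
ee_rot: [[0.9, 0.283, 0.33], [0.267, -0.959, 0.096], [0.344, 0.001, -0.939]]
wrist_force: [0.2, -0.2, 0.6]
gripper_width: 0.005
gripper_force: 0.0
```

```bash
python3 -c "
from h import *
print(inlean())"
```

```text
(array([-0.0319, -0.0609,  0.0418]), array([ 0.3077, -0.2343,  0.4821]), 0.0052397174078955095, 26.6833)
```

servo_tool(deltas=[{"tx": 2,"ty": 1,"tz": 0,"ax": 0,"ay": 0,"az": 0,"claw": 0},{"tx": 4,"ty": 1,"tz": 0,"ax": 0,"ay": 0,"az": 0,"claw": 0},{"tx": 6,"ty": 1,"tz": 0,"ax": 0,"ay": 0,"az": 0,"claw": 0},{"tx": 6,"ty": 1,"tz": 0,"ax": 0,"ay": 0,"az": 0,"claw": 0}])

```text
time_s: 27.02
tcp_pos: [0.5426, -0.1989, 0.123]
ee_rot: [[0.9, 0.283, 0.331], [0.266, -0.959, 0.096], [0.345, 0.001, -0.939]]
wrist_force: [-0.9, -1.8, -1.5]
gripper_width: 0.006
gripper_force: 1.1
```

```bash
python3 -c "
from h import *
print(inlean())"
```

```text
(array([-0.0256, -0.0618,  0.0419]), array([-1.774 , -1.5033, -0.9813]), 0.0058688109726908275, 27.0167)
```

servo_tool(deltas=[{"tx": 2,"ty": 1,"tz": 0,"ax": 0,"ay": 0,"az": 0,"claw": 0},{"tx": 4,"ty": 1,"tz": 0,"ax": 0,"ay": 0,"az": 0,"claw": 0},{"tx": 4,"ty": 1,"tz": 0,"ax": 0,"ay": 0,"az": 0,"claw": 0}])

```text
time_s: 27.27
tcp_pos: [0.5476, -0.1986, 0.1251]
ee_rot: [[0.899, 0.283, 0.333], [0.267, -0.959, 0.096], [0.347, 0.002, -0.938]]
wrist_force: [0.3, -0.8, -0.4]
gripper_width: 0.009
gripper_force: 0.0
```

```bash
python3 -c "
from h import *
print(inlean())"
```

```text
(array([-0.0202, -0.063 ,  0.0422]), array([-0.0387, -0.8487, -0.3603]), 0.009429103370648144, 27.2667)
```

servo_tool(deltas=[{"tx": 2,"ty": 0,"tz": 0,"ax": 0,"ay": 0,"az": 0,"claw": 0},{"tx": 3,"ty": 0,"tz": 0,"ax": 0,"ay": 0,"az": 0,"claw": 0},{"tx": 3,"ty": 0,"tz": 0,"ax": 0,"ay": 0,"az": 0,"claw": 0}])

```text
time_s: 27.52
tcp_pos: [0.5496, -0.1978, 0.1258]
ee_rot: [[0.9, 0.283, 0.332], [0.267, -0.959, 0.096], [0.346, 0.002, -0.938]]
wrist_force: [0.4, -0.4, -0.8]
gripper_width: 0.008
gripper_force: 0.0
```

```bash
python3 -c "
from h import *
print(inlean())"
```

```text
(array([-0.0179, -0.0628,  0.0422]), array([-0.0154, -0.5281, -0.8722]), 0.008251203232430561, 27.5167)
```

servo_tool(deltas=[{"tx": 1,"ty": 0,"tz": 0,"ax": 0,"ay": 0,"az": 0,"claw": 0},{"tx": 2,"ty": 0,"tz": 0,"ax": 0,"ay": 0,"az": 0,"claw": 0},{"tx": 2,"ty": 0,"tz": 0,"ax": 0,"ay": 0,"az": 0,"claw": 0}])

```text
time_s: 27.77
tcp_pos: [0.55, -0.1976, 0.1258]
ee_rot: [[0.901, 0.283, 0.329], [0.266, -0.959, 0.097], [0.343, 0.001, -0.939]]
wrist_force: [-2.6, -2.0, 0.6]
gripper_width: 0.004
gripper_force: 1.6
```

Run:
```python
from h import *
print(inlean())
p=np.load("p.npy");o,R=frame(p)
for c in("scene","side"):
    cv2.imwrite(f"pics/{c}9.png",capture(c))
    for k in rec("bar_knob",c):
        q=R.T@(np.array(k[1])-o); print(k,q,np.arctan2(-q[0],.062-q[1]))
a,b=cv2.imread("pics/side9.png"),cv2.imread("pics/scene9.png")
cv2.imwrite("pics/a9.png",np.hstack([cv2.resize(a[210:285,345:445],(400,300),interpolation=2),cv2.resize(b[180:270,340:460],(400,300),interpolation=2)]))
```

```text
(array([-0.0176, -0.0627,  0.0421]), array([-2.6895, -1.2038,  1.6186]), 0.004333922049906059, 27.7667)
(0.82, [0.1397, -0.3371, 0.0923]) [-0.4359 -0.0803  0.1587] 1.255270139538707
(0.69, [0.1347, -0.3598, 0.0934]) [-0.4461 -0.1007  0.1635] 1.2211613347159045
(0.47, [0.5481, -0.1309, 0.1224]) [-0.0027  0.0018  0.033 ] 0.0447117306836277
```

View pics/a9.png

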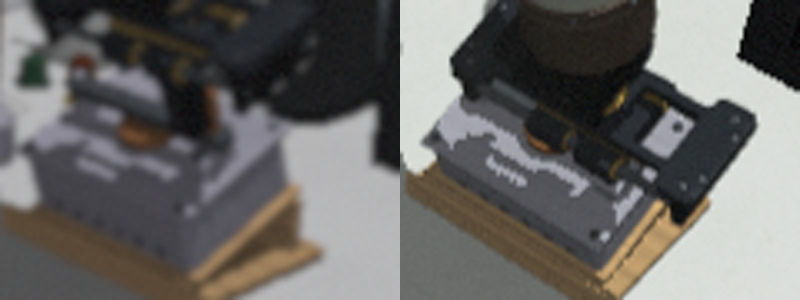

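The bar lies across the press over the cap, with the fingers against the knob (205,105). I push on to its stop while watching the force.

servo_tool(deltas=[{"tx": 1,"ty": 0,"tz": 0,"ax": 0,"ay": 0,"az": 0,"claw": 0},{"tx": 1,"ty": 0,"tz": 0,"ax": 0,"ay": 0,"az": 0,"claw": 0},{"tx": 1,"ty": 0,"tz": 0,"ax": 0,"ay": 0,"az": 0,"claw": 0}])

```text
time_s: 28.22
tcp_pos: [0.5502, -0.1974, 0.1259]
ee_rot: [[0.901, 0.283, 0.328], [0.266, -0.959, 0.097], [0.342, 0.0, -0.94]]
wrist_force: [-5.3, -3.9, 0.5]
gripper_width: 0.007
gripper_force: 2.9
```

```bash
python3 -c "
from h import *
print(inlean())"
```

```text
(array([-0.0173, -0.0626,  0.042 ]), array([-5.6243, -2.2795,  2.5817]), 0.007235960098882286, 28.2167)
```

servo_tool(deltas=[{"tx": 1,"ty": 0,"tz": 0,"ax": 0,"ay": 0,"az": 0,"claw": 0},{"tx": 1,"ty": 0,"tz": 0,"ax": 0,"ay": 0,"az": 0,"claw": 0},{"tx": 1,"ty": 0,"tz": 0,"ax": 0,"ay": 0,"az": 0,"claw": 0}])

```text
time_s: 28.47
tcp_pos: [0.5503, -0.1974, 0.1259]
ee_rot: [[0.902, 0.283, 0.327], [0.266, -0.959, 0.097], [0.341, -0.0, -0.94]]
wrist_force: [-7.3, -5.9, 1.5]
gripper_width: 0.003
gripper_force: 3.8
```

```bash
python3 -c "
from h import *
print(inlean())"
```

```text
(array([-0.0173, -0.0626,  0.042 ]), array([-7.6152, -3.6352,  4.3367]), 0.0027130691990099524, 28.4667)
```

servo_tool(deltas=[{"tx": 2,"ty": 0,"tz": 0,"ax": 0,"ay": 0,"az": 0,"claw": 0},{"tx": 4,"ty": 0,"tz": 0,"ax": 0,"ay": 0,"az": 0,"claw": 0},{"tx": 4,"ty": 0,"tz": 0,"ax": 0,"ay": 0,"az": 0,"claw": 0},{"tx": 4,"ty": 0,"tz": 0,"ax": 0,"ay": 0,"az": 0,"claw": 0}])

```text
time_s: 28.8
tcp_pos: [0.5506, -0.1972, 0.1258]
ee_rot: [[0.904, 0.283, 0.32], [0.266, -0.959, 0.097], [0.335, -0.002, -0.942]]
wrist_force: [-13.6, -9.4, 2.3]
gripper_width: 0.006
gripper_force: 7.2
```

```bash
python3 -c "
from h import *
print(inlean())"
```

```text
(array([-0.0169, -0.0625,  0.0418]), array([-14.0056,  -5.1973,   7.5869]), 0.006469153016133385, 28.8)
```

It is hard on the stop: 14 N and no movement. Back off, then rise.

servo_tool(deltas=[{"tx": -8,"ty": 0,"tz": 0,"ax": 0,"ay": 0,"az": 0,"claw": 0},{"tx": -20,"ty": 0,"tz": 0,"ax": 0,"ay": 0,"az": 0,"claw": 0},{"tx": -25,"ty": 0,"tz": -10,"ax": 0,"ay": 0,"az": 0,"claw": 0},{"tx": -25,"ty": 0,"tz": -45,"ax": 0,"ay": 0,"az": 0,"claw": 0},{"tx": -25,"ty": 0,"tz": -85,"ax": 0,"ay": 0,"az": 0,"claw": 0},{"tx": -40,"ty": 0,"tz": -125,"ax": 0,"ay": 0,"az": 0,"claw": 0},{"tx": -60,"ty": 0,"tz": -150,"ax": 0,"ay": 0,"az": 0,"claw": 0},{"tx": -60,"ty": 0,"tz": -150,"ax": 0,"ay": 0,"az": 0,"claw": 0},{"tx": -60,"ty": 0,"tz": -150,"ax": 0,"ay": 0,"az": 0,"claw": 0},{"tx": -60,"ty": 0,"tz": -150,"ax": 0,"ay": 0,"az": 0,"claw": 0}])

```text
time_s: 29.63
tcp_pos: [0.4527, -0.226, 0.2488]
ee_rot: [[0.9, 0.283, 0.333], [0.266, -0.959, 0.097], [0.346, 0.002, -0.938]]
wrist_force: [-0.3, -0.4, 0.0]
gripper_width: 0.0
gripper_force: 0.0
```

Run:
```python
from h import *
print(inlean())
p=np.load("p.npy");o,R=frame(p)
for c in("scene","side","wrist"):
    im=capture(c);cv2.imwrite(f"pics/{c}10.png",im)
    for k in rec("bar_knob",c):
        q=R.T@(np.array(k[1])-o); print(c,k,q,np.arctan2(-q[0],.062-q[1]))
    print(rec("mallet",c),rec("cap_top",c))
    print([proj(c,o+R@np.array([-.126*np.sin(t),.062-.126*np.cos(t),.05])).round(1).tolist() for t in(0,.05,.1,.2)])
    for d in trace("bar_knob",c):
        ys,xs=np.nonzero(d["mask"]);print(d["confidence"],xs.mean(),ys.mean(),xs.size)
```

```text
(array([-0.0708, -0.0624,  0.1923]), array([-0.3851, -0.2596,  0.1726]), 0.0004939300426216607, 29.6333)
scene (0.76, [0.1367, -0.335, 0.094]) [-0.4375 -0.0774  0.161 ] 1.2622555278406313
[(0.6, [0.5251, 0.0707, 0.0446])] [(0.8, [0.1345, -0.3159, 0.1018])]
[[[406.4, 223.6]], [[404.7, 225.5]], [[403.0, 227.4]], [[399.1, 231.0]]]
0.75 271.551867219917 364.76348547717845 241
0.46 392.0 216.0 1
side (0.71, [0.1334, -0.3604, 0.0933]) [-0.4475 -0.1009  0.1639] 1.2217348433976905
side (0.62, [0.5512, -0.1562, 0.1227]) [-0.0065 -0.0234  0.0347] 0.07637197060595703
[(0.92, [0.5234, 0.073, 0.0496])] [(0.61, [0.1309, -0.3183, 0.1052]), (0.6, [0.5436, -0.1374, 0.1031])]
[[[397.5, 237.9]], [[396.0, 239.1]], [[394.4, 240.3]], [[390.9, 242.5]]]
0.73 386.15841584158414 237.85148514851485 404
0.45 265.0625 306.20454545454544 176
wrist (0.84, [0.556, -0.1339, 0.1246]) [ 0.0044 -0.0033  0.0328] -0.06691195366153158
[(0.69, [0.5257, 0.0655, 0.0435]), (0.44, [0.5619, -0.1329, 0.1096])] [(0.9, [0.5613, -0.1297, 0.109]), (0.71, [0.5646, -0.1314, 0.1019])]
[[[315.4, 125.5]], [[315.2, 134.6]], [[314.6, 143.6]], [[312.0, 161.2]]]
0.69 232.94438239892784 124.80880053607326 4477
0.22 234.75105842506352 125.2506350550381 1181
```

Run:
```python
from h import *
from scipy.optimize import minimize
o,R=frame(np.load("p.npy"))
capture("wrist");d=trace("bar_knob","wrist");m=d[0]["mask"]
def barS(th,p):
    o,R=frame(p);M=np.zeros((480,640),np.uint8);a=np.array([-np.sin(th),-np.cos(th),0]);b=np.array([a[1],-a[0],0]);pv=np.array([0,.062,0])
    t=np.linspace(0,6.28,30)
    B=np.array([pv+a*l+b*w+[0,0,h] for l in(-.008,.134) for w in(-.008,.008) for h in(.019,.031)])
    K=np.array([pv+a*.126+[.009*np.cos(q),.009*np.sin(q),h] for q in t for h in(.031,.067)])
    for P in(B,K): cv2.fillConvexPoly(M,cv2.convexHull(np.round(proj("wrist",P@R.T+o)*16).astype(np.int32)),1,shift=4)
    return M>0
p=np.load("p.npy")
for th in np.arange(-.08,.3,.04):
    best=max((((S:=barS(th,p+[dx,dy,0,0]))&m).sum()/(S|m).sum(),dx,dy) for dx in(-.006,-.003,0,.003) for dy in(-.004,0,.004));print(th.round(2),np.round(best,3))
# principal direction of the mask minus knob vs model
im=cv2.imread("pics/wrist10.png");hsv=cv2.cvtColor(im,cv2.COLOR_BGR2HSV)
w=(hsv[...,0]<20)&(hsv[...,1]>110)&(hsv[...,2]>50);n,l,st,ce=cv2.connectedComponentsWithStats(w.astype(np.uint8))
print([(st[i].tolist(),ce[i].round(1).tolist()) for i in range(1,n) if st[i,4]>60])
t0=proj("wrist",np.array([o+R@[-.126*np.sin(t),.062-.126*np.cos(t),h] for t in(0,.05,.1) for h in(.031,.067)]));print(t0)
for c in("scene","side"):
    capture(c);M=trace("mallet",c)[0]["mask"];x0=(.54,.084)
    b=minimize(lambda q:-((S:=sil(c,*q))&M).sum()/(S|M).sum(),x0,method="Nelder-Mead",options=dict(initial_simplex=[x0,(.53,.084),(.54,.075)]));print(c,b.x,b.fun)
```

```text
-0.08 [ 0.699 -0.006  0.   ]
-0.04 [ 0.83  -0.003  0.   ]
0.0 [0.886 0.    0.   ]
0.04 [0.788 0.003 0.   ]
0.08 [0.639 0.003 0.004]
0.12 [0.485 0.003 0.004]
0.16 [0.359 0.003 0.004]
0.2 [0.281 0.003 0.004]
0.24 [0.238 0.003 0.004]
0.28 [0.206 0.003 0.004]
[([209, 97, 50, 18, 611], [233.6, 106.5]), ([303, 111, 26, 27, 534], [315.4, 123.9]), ([211, 136, 49, 17, 586], [235.7, 143.0]), ([248, 199, 24, 8, 70], [260.0, 203.1]), ([272, 199, 19, 8, 75], [280.5, 203.0]), ([500, 374, 28, 19, 207], [513.3, 383.3]), ([556, 382, 50, 23, 348], [576.7, 395.2])]
[[315.4267 125.5335]
 [315.4873 125.338 ]
 [315.2266 134.1408]
 [315.2619 135.0205]
 [314.6153 142.6397]
 [314.5745 144.5688]]
scene [0.5317 0.0816] -0.6747448979591837
side [0.5307 0.0879] -0.7629382303839732
```

Run:
```python
from h import *
for c in("side","scene"):
    im=capture(c);b=cv2.imread(f"pics/{c}7.png");f=cv2.imread(f"pics/{c}0.png")
    x0,y0=proj(c,[.54,.084,.147])[0].astype(int);x1,y1=proj(c,[.54,.084,0])[0].astype(int);print(c,(x0,y0),(x1,y1))
    M=trace("mallet",c)[0]["mask"];ys,xs=np.nonzero(M);print("mask",xs.min(),xs.max(),ys.min(),ys.max())
    for nm,i in(("start",f),("placed",b),("now",im)):
        h=cv2.cvtColor(i,cv2.COLOR_BGR2HSV)[y0-12:y1+12,x0-20:x0+24];w=(h[...,0]<18)&(h[...,1]>100)
        n,l,st,ce=cv2.connectedComponentsWithStats(w.astype(np.uint8));k=1+st[1:,4].argmax()
        print(nm,st[k].tolist(),ce[k].round(1),"diff to placed",np.abs(i[y0-12:y1+12,x0-20:x0+24].astype(int)-b[y0-12:y1+12,x0-20:x0+24]).mean().round(1))
```

```text
side (np.int64(343), np.int64(206)) (np.int64(342), np.int64(248))
mask 331 348 207 252
start [16, 13, 6, 26, 124] [18.3 25.3] diff to placed 9.7
placed [15, 14, 6, 26, 113] [17.4 26.4] diff to placed 0.0
now [15, 14, 6, 26, 122] [17.4 26.3] diff to placed 19.4
scene (np.int64(332), np.int64(159)) (np.int64(330), np.int64(200))
mask 475 513 297 341
start [15, 11, 10, 20, 94] [19.9 17.9] diff to placed 22.6
placed [14, 13, 9, 22, 81] [18.1 20. ] diff to placed 0.0
now [14, 13, 10, 12, 79] [18.4 17.5] diff to placed 58.1
```

The handle stands exactly as it was placed, the bar fits best at 0.00 rad and the cap is down. Handing in.

```bash
python3 -c "
from station import *
print(sense()['joint_velocities'],finish_job())"
```

```text
the job is handed in; nothing more can be done
[ 0.0138903  -0.01819552  0.11022007  0.00159585 -0.1212307  -0.01044521] None
```

I handed the job in with the plunger caught fully down, the keeper bar shut at about 0.00 rad against its stop, and the mallet upright on the worktop. It took two blows because the first fell just short of the catch; I did not separately check the bystanders afterwards, and no verdict came back.

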